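Check a chassis frame for square with a sprung inside rule

ROBOT

A 6-joint arm with a two-finger parallel gripper is mounted at the origin on the work surface; the furniture and walls round the work are solid. World frame = base frame: x ahead of the robot, y to its left, z up, the work surface at z = 0. Lengths are in m, angles in rad, forces in N, time in s.
With the tool pointing down it reaches from about 0.4 to 0.825 m from the base axis. Payload 7 kg.
Tool frame: the origin (TCP) lies at the very end of the fingers, on their centre line; the grasp point (between the pads) lies 19 mm behind it; x points along the fingers, y is the direction in which the jaws open and shut, and the axes are right-handed (so a half turn about x gives the same grasp; the last joint's range is limited). The gripper opens to 88 mm and grips with 3 to 60 N. Pads are 19 mm wide; open, the fingers measure 130 mm over their backs; the gripper's body (78 mm by 193 mm) begins 47 mm behind the grasp point.
Start: joints at [-1.023, 0.359, 0.012, 0, -1.224, -0.288], TCP at [0.173, -0.652, 0.227] pointing down, gripper open.
Joint ranges: [-3.07, 3.07], [-1.43, 2.12], [-1.02, 1.25], [-3.03, 1.67], [-3.05, -0], [-3.03, 3.03]. Speed limits (rad/s): [2.39, 2.39, 3.01, 3.14, 3.14, 3.14].

INTERFACE

Orientations are given as [roll, pitch, yaw] about the fixed x, y, z axes, in that order (R = Rz(yaw) Ry(pitch) Rx(roll)).
In Python, from station import arm, cams gives the robot as it stands. The module is installed in compiled form; this text tells all that it offers.
- The arm moves only by the tool carry_out, never from a script. Its argument "deltas" is a list of rows, each a list of 6 numbers: the shift along the tool's x, y, z in units of 0.04 m (1.0 is 0.04 m), then the turn, a rotation vector about the tool's x, y, z in units of 4 degrees (1.0 is 4 degrees). In form: [[tx, ty, tz, ax, ay, az], ...]. A call has 1 to 5 rows; each row shifts and turns the pose as measured when the row begins, along the tool's axes as they then stand; what a row does not reach is not made up. A row lasts 1/10 s, in which the tool goes at most 50 mm and 8.59 degrees, less where a joint would pass 70% of its speed; a pose out of reach is approached as far as the arm can. A call with a number of a shift or a turn outside -1 to 1 is refused whole. A call with a gripper value outside its range is refused whole. "hand" is the closure, from 0 (fully open) to 1 (shut), set as the call begins (left out, the last holds). The fingers move at their own pace and stop on an object; "newtons" is the grip in N (left out, the last holds). Time passes only in rows, so rows that do not move let the fingers close. It gives the time, the measured TCP pose, the force and the opening at its end, in the units of the state.
- arm.get_state(): the state, without advancing time (a new reading comes with each control period).
- cams.grab_frame(name): name is "scene" or "top" or "wrist"; returns a dict with "pixels" (384x512x3 uint8, red, green, blue), "fx", "fy", "cx", "cy" (pixels), "k1" (the pictures are not rectified: a ray, as slopes to the right and down, at radius r is drawn at 1 + k1 r^2 times it, then the intrinsics apply), "T" (4x4, takes a point from camera to world coordinates); the wrist camera has in their place "hand_eye" (4x4, takes a point from camera to tool coordinates, whose origin is the TCP and whose axes are the tool frame's). Camera axes: x right, y up, looking along -z (the intrinsics and any distortion apply to the point x, -y, -z); pixel columns grow to the right and rows downward; lengths in m; the calibration is good to about 2 mm. A picture is of the moment at which its call begins: read the wrist's pose just before it. There is no depth.
- arm.job_done(): hands the job in, once; it reports no verdict.
The state is a dict: "t": time; "q": joint angles; "qd": joint speeds; "joint_efforts": joint torques, N m; "eef_pos": TCP position; "ee_rot": TCP orientation; "force": force on the tool from outside, world axes, zero at the start; "moment": the same for the moment, N m; "width": finger opening in m.
Only numpy, scipy, OpenCV 4.12 (cv2) and the standard library are available. Lean on these libraries where they do the work, as an engineer would, in place of code of your own. Each camera call takes 0.05 s, during which the arm holds its last target.

TASK

Check whether the aluminium frame on the sloping easel is square: squeeze the sprung rule shut by its two thumb posts, put it flat on the board inside the frame, let it spring out into two opposite corners and let go of it; measure the diagonal from the lower left to the upper right corner (seen from the robot) first, then the other one in the same way. Compare the two and leave the rule spread across the longer diagonal, flat on the board and let go, to show me which way the frame is racked (if they agree within 4 mm, either diagonal will do). Do not push the frame further out of square, and leave the other things on the bench where they are.

Things in the scene. Friction and masses are not known exactly. Their poses are not given: they have to be found in the camera images.
- easel: Fixed stand with a sloping grey board, 220 mm wide, 176 mm up the slope, that rises away from the robot at 25 degrees to the bench; it carries the frame. Two clamp buttons on the frame's lower bar reach 16 mm above the board. Origin on the bench, under the middle of the frame.
- frame: Frame of four aluminium bars (14 mm wide, 12 mm high) on the easel's board, inside 150 mm across, 110 mm along the sides. Lower bar fixed; side bars pinned and stiff (over 60 N to rack). Upper bar racked up to 9 mm left or right: diagonals 178 to 194 mm. Origin: on the board's surface, middle of the unracked opening; x up the slope, y left along the lower bar, z square off the board.
- corner_low_left (a point): Inner corner of the frame at the lower bar, left seen from the robot, 5 mm above the board's surface.
- corner_low_right (a point): Inner corner of the frame at the lower bar, right seen from the robot, 5 mm above the board's surface.
- corner_up_left (a point): Inner corner of the frame at the upper bar, left seen from the robot, 5 mm above the board's surface.
- corner_up_right (a point): Inner corner of the frame at the upper bar, right seen from the robot, 5 mm above the board's surface.
- rule: Loose sprung rule, 0.17 kg, flat on the bench at first: aluminium sleeve 18 mm wide, 10 mm high, brass slide, a round-nosed steel tip 6 mm wide at each end. Two black thumb posts, on sleeve and slide, each 10 mm thick along the rule, 22 mm across it, 10 to 40 mm above the underside. Origin: underside, midline; x toward the slide's tip, z up the posts. Middle of posts and of tips: x = rule_slide / 2.
- rule_tip_a (a point): End of the tip on the sleeve, 5 mm above the rule's underside (x = -84 mm in the rule's frame).
- rule_tip_b (a point): End of the tip on the slide, 5 mm above the rule's underside (x = 84 mm + rule_slide in the rule's frame).
- rule_slide (a joint): Extension of the rule in m. Squeezing the posts' outer faces together along the rule shortens it to a hard stop at 0 (168 mm over the tips, 24 mm over the posts); a spring (8.4 N shut, 5 N out) pushes it out again, to 0.034 when free, as at the start (202 mm over the tips, 58 mm over the posts). Length over the tips = 168 mm + this value.
- fume_arm: Fixed black fume hose on the bench between the rule (left of it) and the easel (right of it), seen from the robot. Its hood lies nearest the robot; the hose lies up to 170 mm high as far as about 0.57 m ahead of the robot, then rises upright to above 1 m, at about x = 0.67, y = 0.11. Keep the arm on the robot's side of the upright part, or high, when crossing.
- tip_cleaner: Bystander: black cup with brass wool, 64 mm wide, 37 mm high; origin at the centre of its underside.
- needle_pliers: Bystander: black-handled pliers lying flat, 134 mm long; origin at the centre of the underside.
- flux_brush: Bystander: slim brush lying flat, 133 mm long; origin at the centre of the underside.
- marker_black: Bystander: marker pen lying flat, 126 mm long; origin at the centre of the underside.

How it is judged:
By the outcome, as a careful person would: the job done as asked, in the order asked, and still so for the second after the job is handed in, with the robot touching nothing.
It also fails if it takes over 70 s, if anything falls off the work surface, if the arm or the gripper's body presses on something with over 40 N, if the wrist force passes 120 N, or if a joint passes its speed limit or range.

## Working session

There is one attempt and no reset: what is moved stays moved. The work goes in short steps, Python scripts to look and compute and a tool call to move; the robot and the scene stay as the last step left them, time stands still between calls to the robot, and variables do not carry over. Pictures are saved under pics/ and viewed, and the job is handed in when it is done.

Besides the shell and the picture viewer there is one more tool, called after "Call:" by a JSON object that holds its "op" and its "data", one argument or row to a line. carry_out: Moves the arm, as the interface text tells. Shifts and turns lie within -1 to 1; 1 stands for 0.04 m of shift or 4 degrees of turn. Its arguments: {"type":"object","properties":{"deltas":{"type":"array","items":{"type":"array","items":{"type":"number","minimum":-1,"maximum":1}}},"hand":{"type":"number"},"newtons":{"type":"number"}},"required":["deltas"]}

```bash
mkdir -p pics; cat > h.py <<'E'
import numpy as np, cv2
from scipy.spatial.transform import Rotation as R
from station import arm, cams
def Rm(rpy): return R.from_euler('xyz',rpy).as_matrix()
def tool():
    s=arm.get_state(); T=np.eye(4); T[:3,:3]=Rm(s['ee_rot']); T[:3,3]=s['eef_pos']; return T,s
def grab(name,fn=None):
    T,s=tool(); f=cams.grab_frame(name)
    if name=='wrist': f['T']=T@f['hand_eye']
    if fn: cv2.imwrite('pics/'+fn+'.png',f['pixels'][:,:,::-1]); np.savez('pics/'+fn+'.npz',**{k:f[k] for k in('pixels','fx','fy','cx','cy','k1','T')})
    return f
def load(fn): 
    d=np.load('pics/'+fn+'.npz'); return {k:d[k] for k in d}
def ray(f,u,v):
    x=(u-f['cx'])/f['fx'];y=(v-f['cy'])/f['fy']; k=float(f['k1'])
    a,b=x,y
    for _ in range(30):
        r=a*a+b*b; a=x/(1+k*r); b=y/(1+k*r)
    d=f['T'][:3,:3]@np.array([a,-b,-1.]); return f['T'][:3,3].copy(),d/np.linalg.norm(d)
def onplane(f,u,v,p0,n):
    o,d=ray(f,u,v); n=np.asarray(n,float); return o+d*((np.asarray(p0)-o)@n)/(d@n)
def onz(f,u,v,z): return onplane(f,u,v,[0,0,z],[0,0,1])
def proj(f,P):
    p=np.linalg.inv(f['T'])@np.append(P,1); a=p[0]/-p[2]; b=-p[1]/-p[2]; r=a*a+b*b; s=1+float(f['k1'])*r
    return np.array([f['cx']+f['fx']*a*s, f['cy']+f['fy']*b*s])
def tri(obs):
    A=np.zeros((3,3));b=np.zeros(3)
    for f,u,v in obs:
        o,d=ray(f,u,v);M=np.eye(3)-np.outer(d,d);A+=M;b+=M@o
    p=np.linalg.solve(A,b)
    return p,[np.round(proj(f,p)-[u,v],1) for f,u,v in obs]
E
python3 - <<'E'
from h import *
for n in('scene','top','wrist'):
    f=grab(n,n+'0'); print(n,f['fx'],f['cx'],f['cy'],f['k1'],np.round(f['T'],3).tolist())
    if n=='wrist':print(np.round(f['hand_eye'],4).tolist())
print(arm.get_state())
E
```

```text
scene 378.52105203640565 252.54102176394173 194.22042749001145 0.022539732014859617 [[-0.897, 0.258, -0.36, 0.151], [-0.442, -0.503, 0.742, 0.834], [0.01, 0.825, 0.565, 0.626], [0.0, 0.0, 0.0, 1.0]]
top 439.70785661300874 262.33367190127086 195.74806309528003 -0.11230229713858972 [[-0.009, 0.993, -0.114, 0.366], [-1.0, -0.006, 0.022, 0.11], [0.022, 0.114, 0.993, 1.361], [0.0, 0.0, 0.0, 1.0]]
wrist 267.21759640592944 251.00937601376143 194.88733146949497 0.011514438768779804 [[-0.256, -0.933, -0.254, 0.105], [0.967, -0.247, -0.07, -0.67], [0.002, -0.263, 0.965, 0.384], [0.0, 0.0, 0.0, 1.0]]
[[-0.0009, 0.263, -0.9648, -0.1581], [1.0, 0.0009, -0.0007, 0.0003], [0.0006, -0.9648, -0.263, -0.0707], [0.0, 0.0, 0.0, 1.0]]
{'t': 0.15, 'q': array([-1.02292631e+00,  3.59212567e-01,  1.12806463e-02, -2.65965443e-04,
       -1.22409295e+00, -2.88073893e-01]), 'qd': array([ 5.50441306e-04, -1.32888083e-03,  3.96592247e-03,  7.23580966e-04,
        9.46734485e-04, -7.34075188e-05]), 'joint_efforts': array([-7.29457661e-04, -5.83276999e+01,  2.93288898e+01,  7.00120345e+00,
        8.72483739e-03, -1.14241043e-04]), 'eef_pos': array([ 0.17326467, -0.65200578,  0.22584713]), 'ee_rot': array([1.65809822, 1.56954258, 1.91780382]), 'force': array([1.13076596, 0.17964421, 0.29317033]), 'moment': array([0.01511535, 0.02353787, 0.01149983]), 'width': 0.08749016988085692}
```

View pics/scene0.png

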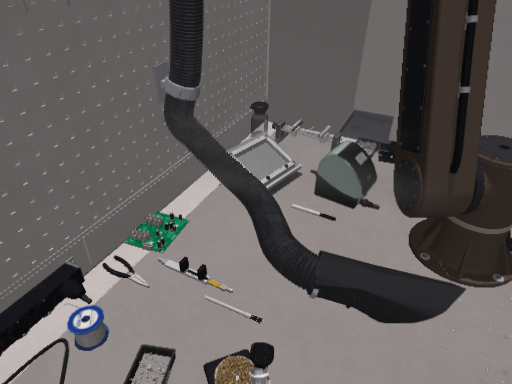

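View pics/top0.png

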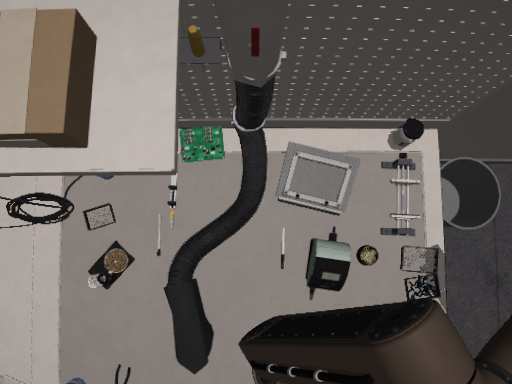

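View pics/wrist0.png

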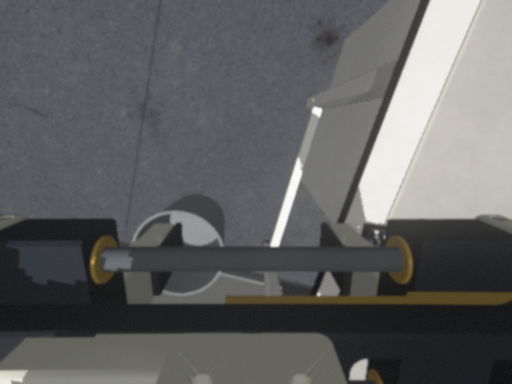

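```bash
python3 - <<'E'
from h import *
f=load('scene0');t=load('top0')
a=f['pixels'][230:340,70:290,::-1]; cv2.imwrite('pics/c1.png',cv2.resize(a,None,fx=3.6,fy=3.6,interpolation=cv2.INTER_CUBIC))
a=t['pixels'][120:230,260:380,::-1]; cv2.imwrite('pics/c2.png',cv2.resize(a,None,fx=5,fy=5,interpolation=cv2.INTER_CUBIC))
a=t['pixels'][150:250,130:230,::-1]; cv2.imwrite('pics/c3.png',cv2.resize(a,None,fx=5,fy=5,interpolation=cv2.INTER_CUBIC))
for p in [(160,261),(230,290),(183,267),(203,273)]: print('scene',p,np.round(onz(f,*p,0.005),3))
for p in [(173,175),(172,228)]: print('top',p,np.round(onz(t,*p,0.005),3))
for p in [(290,142),(357,156),(342,214),(277,200)]: print('easel',p,np.round(onz(t,*p,0.05),3))
E
```

```text
scene (160, 261) [0.615 0.359 0.005]
scene (230, 290) [0.43  0.362 0.005]
scene (183, 267) [0.557 0.351 0.005]
scene (203, 273) [0.507 0.346 0.005]
top (173, 175) [0.588 0.358 0.005]
top (172, 228) [0.422 0.359 0.005]
easel (290, 142) [ 0.68  -0.006  0.05 ]
easel (357, 156) [ 0.636 -0.211  0.05 ]
easel (342, 214) [ 0.459 -0.159  0.05 ]
easel (277, 200) [0.502 0.036 0.05 ]
```

View pics/c1.png

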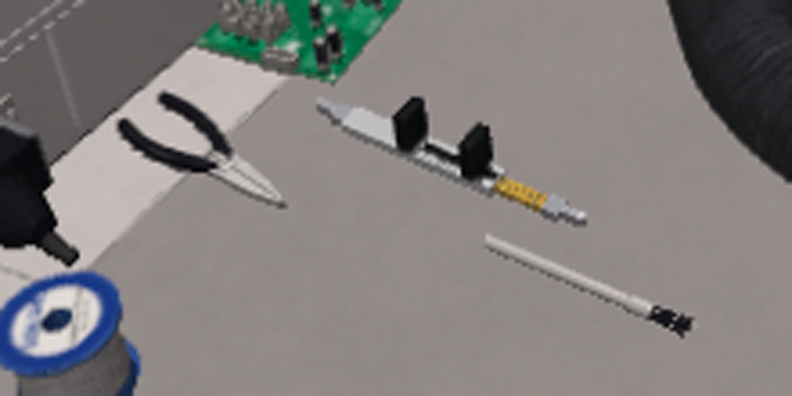

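View pics/c2.png

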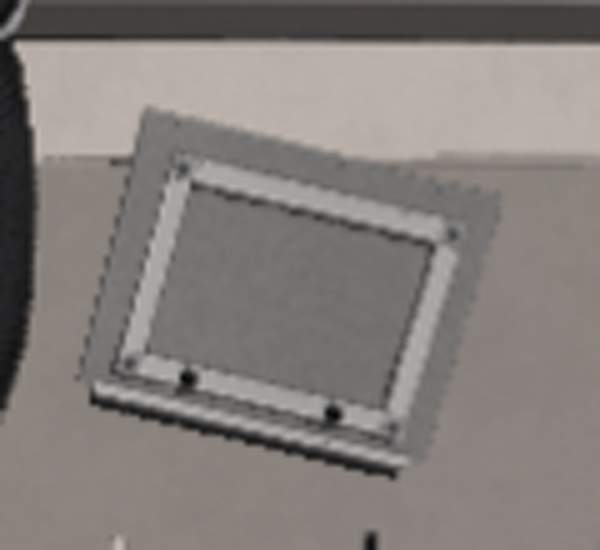

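View pics/c3.png

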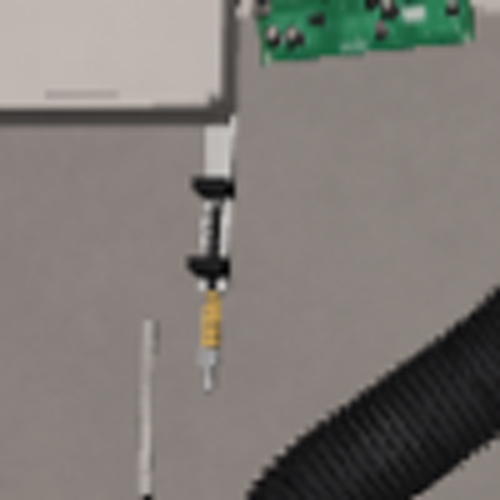

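```bash
cat >> h.py <<'E'
def goalpose(p,x,y):
    x=np.array(x,float);x/=np.linalg.norm(x);y=np.array(y,float);y-=x*(x@y);y/=np.linalg.norm(y)
    T=np.eye(4);T[:3,:3]=np.c_[x,y,np.cross(x,y)];T[:3,3]=p;return T
def plan(G,n=None,maxrow=None,show=5,step=1.0):
    T,s=tool(); D=np.linalg.inv(T)@G; 
    dist=np.linalg.norm(G[:3,3]-T[:3,3]); rv=R.from_matrix(T[:3,:3].T@G[:3,:3]).as_rotvec()
    ang=np.degrees(np.linalg.norm(rv)); need=int(np.ceil(max(dist/0.04,ang/4,1e-9)/step-1e-9)); n=n or max(need,1)
    # straight line interp; rows
    rows=[];P=T.copy()
    for i in range(n):
        a=(i+1)/n; Q=np.eye(4);Q[:3,3]=T[:3,3]+(G[:3,3]-T[:3,3])*a; Q[:3,:3]=T[:3,:3]@R.from_rotvec(rv*a).as_matrix()
        d=P[:3,:3].T@(Q[:3,3]-P[:3,3])/0.04; w=R.from_matrix(P[:3,:3].T@Q[:3,:3]).as_rotvec()/np.radians(4)
        rows.append([round(float(v),2)+0.0 for v in np.r_[d,w]]);P=Q
    print('t',round(s['t'],2),'pos',np.round(s['eef_pos'],4),'dist',round(dist,4),'ang',round(ang,2),'n',n,'w',round(s['width'],4),'F',np.round(s['force'],1),'q',np.round(s['q'],2))
    print(rows[:show])
E
python3 - <<'E'
from h import *
t=load('top0')
print(onz(t,318,180,.06))
yaw=np.radians(-12.4);n=np.array([-np.sin(.436)*np.cos(yaw),-np.sin(.436)*np.sin(yaw),np.cos(.436)])
c=onz(t,318,180,.06); a=np.radians(114)
G=goalpose(c+n*.2+[-.02,0,0.0],-n,[np.cos(a),np.sin(a),0]); print(np.round(G,3).tolist())
plan(G)
E
```

```text
[ 0.56105156 -0.08712967  0.06      ]
[[0.412, -0.313, 0.855, 0.459], [-0.091, 0.92, 0.381, -0.069], [-0.906, -0.235, 0.351, 0.241], [0.0, 0.0, 0.0, 1.0]]
t 0.15 pos [ 0.1733 -0.652   0.2258] dist 0.6493 ang 25.83 n 17 w 0.0875 F [1.1 0.2 0.3] q [-1.02  0.36  0.01 -0.   -1.22 -0.29]
[[-0.02, 0.72, 0.63, -0.09, -0.32, -0.19], [-0.02, 0.72, 0.63, -0.09, -0.32, -0.19], [-0.01, 0.71, 0.64, -0.09, -0.32, -0.19], [-0.01, 0.71, 0.64, -0.09, -0.32, -0.19], [0.0, 0.7, 0.65, -0.09, -0.32, -0.19]]
```

Call:
{"op": "carry_out", "data": {
  "deltas": [
    [-0.5, 0.7, 0.5, -0.1, 0, 0],
    [-0.5, 0.7, 0.5, -0.1, 0, 0],
    [-0.5, 0.7, 0.6, -0.1, -0.2, -0.1],
    [-0.3, 0.7, 0.6, -0.1, -0.3, -0.2],
    [0, 0.7, 0.6, -0.1, -0.3, -0.2]
  ]
}}

```text
t: 0.65
eef_pos: [0.2435, -0.4841, 0.2953]
ee_rot: [-0.44, 1.511, -0.15]
force: [0.9, -0.1, 0.2]
width: 0.0874
```

Call:
{"op": "carry_out", "data": {
  "deltas": [
    [0, 0.7, 0.6, -0.1, -0.3, -0.2],
    [0, 0.7, 0.6, -0.1, -0.3, -0.2],
    [0, 0.7, 0.6, -0.1, -0.3, -0.2],
    [0, 0.7, 0.6, -0.1, -0.3, -0.2],
    [0, 0.7, 0.6, -0.1, -0.3, -0.2]
  ]
}}

```text
t: 1.15
eef_pos: [0.3173, -0.3077, 0.2993]
ee_rot: [-0.557, 1.378, -0.232]
force: [0.7, 0.6, -0.6]
width: 0.0876
```

```bash
cat > p.py <<'E'
from h import *
G=goalpose([.459,-.069,.26],[.412,-.091,-.906],[-.313,.92,-.235]); plan(G,show=10)
E
python3 p.py
```

```text
t 1.15 pos [ 0.3173 -0.3077  0.2993] dist 0.2803 ang 14.22 n 8 w 0.0876 F [ 0.7  0.6 -0.6] q [-0.34 -0.2  -0.45 -0.02 -1.13 -0.9 ]
[[0.17, 0.58, 0.63, -0.09, -0.37, -0.23], [0.18, 0.58, 0.63, -0.09, -0.37, -0.23], [0.18, 0.58, 0.63, -0.09, -0.37, -0.23], [0.19, 0.58, 0.63, -0.09, -0.37, -0.23], [0.2, 0.58, 0.63, -0.09, -0.37, -0.23], [0.21, 0.58, 0.63, -0.09, -0.37, -0.23], [0.21, 0.58, 0.62, -0.09, -0.37, -0.23], [0.22, 0.58, 0.62, -0.09, -0.37, -0.23]]
```

Call:
{"op": "carry_out", "data": {
  "deltas": [
    [0.1, 0.6, 0.6, -0.1, -0.4, -0.2],
    [0.1, 0.6, 0.6, -0.1, -0.4, -0.2],
    [0.2, 0.6, 0.6, -0.1, -0.4, -0.2],
    [0.2, 0.6, 0.6, -0.1, -0.4, -0.2],
    [0.2, 0.6, 0.6, -0.1, -0.4, -0.2]
  ]
}}

```text
t: 1.65
eef_pos: [0.3993, -0.1496, 0.2806]
ee_rot: [-0.531, 1.209, -0.171]
force: [1.4, 0.5, 0.5]
width: 0.0877
```

Call:
{"op": "carry_out", "data": {
  "deltas": [
    [0.2, 0.6, 0.6, -0.1, -0.4, -0.2],
    [0.2, 0.6, 0.6, -0.1, -0.4, -0.2],
    [0.2, 0.6, 0.6, -0.1, -0.4, -0.2],
    [0.1, 0.3, 0.3, 0, 0, 0],
    [0, 0, 0, 0, 0, 0]
  ]
}}

```text
t: 2.15
eef_pos: [0.4561, -0.0334, 0.2663]
ee_rot: [-0.527, 1.107, -0.136]
force: [0.0, 0.0, -0.4]
width: 0.0875
```

```bash
cat > w.py <<'E'
import sys
from h import *
f=grab(sys.argv[2] if len(sys.argv)>2 else 'wrist',sys.argv[1])
im=cv2.imread('pics/'+sys.argv[1]+'.png'); cv2.imwrite('pics/'+sys.argv[1]+'b.png',cv2.resize(im,None,fx=1.5625,fy=1.5625,interpolation=cv2.INTER_CUBIC))
E
python3 p.py; python3 w.py w1
```

```text
t 2.15 pos [ 0.4561 -0.0334  0.2663] dist 0.0362 ang 2.65 n 1 w 0.0875 F [ 0.   0.  -0.4] q [ 0.6  -0.36 -0.88  0.46 -0.75 -2.07]
[[0.23, -0.8, -0.35, 0.16, 0.61, -0.22]]
```

View pics/w1b.png

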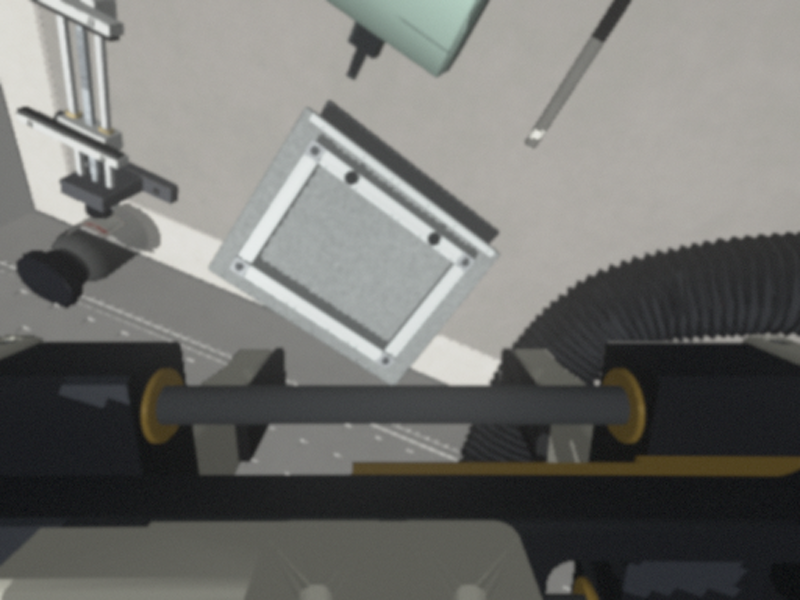

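```bash
python3 - <<'E'
from h import *
a=load('w1')['pixels'][60:250,130:325,::-1]; cv2.imwrite('pics/c4.png',cv2.resize(a,None,fx=3.1,fy=3.1,interpolation=cv2.INTER_CUBIC))
E
```

```text
(no output)
```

View pics/c4.png

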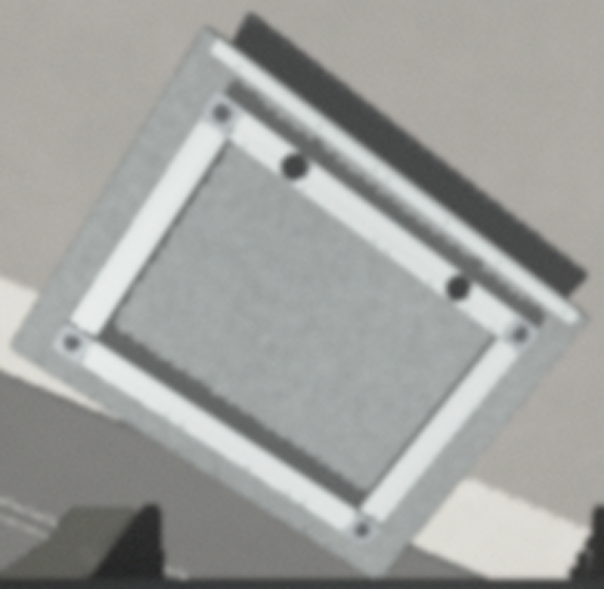

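Call:
{"op": "carry_out", "data": {
  "deltas": [
    [0.8, -0.2, -0.1, 0, 0, 0],
    [0.8, -0.2, -0.1, 0, 0, 0],
    [0.8, 0, 0, 0, 0, 0],
    [0, 0, 0, 0, 0, 0],
    [0, 0, 0, 0, 0, 0]
  ]
}}

```text
t: 2.7
eef_pos: [0.4988, -0.0605, 0.1818]
ee_rot: [-0.517, 1.103, -0.129]
force: [0.3, -0.0, 0.3]
width: 0.0875
```

```bash
python3 p.py; python3 w.py w2
```

```text
t 2.7 pos [ 0.4988 -0.0605  0.1818] dist 0.0881 ang 2.89 n 3 w 0.0875 F [ 0.3 -0.   0.3] q [ 0.37 -0.16 -1.01  0.64 -0.37 -2.11]
[[-0.73, -0.1, -0.05, 0.03, 0.23, -0.08], [-0.72, -0.11, -0.06, 0.03, 0.23, -0.08], [-0.72, -0.11, -0.07, 0.03, 0.23, -0.08]]
```

View pics/w2b.png

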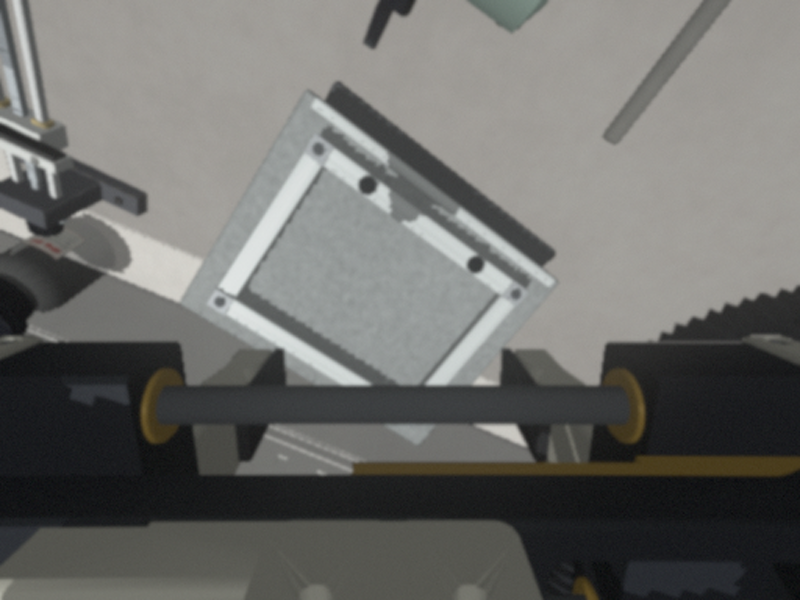

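```bash
cat > kin.py <<'E'
import numpy as np, itertools
from scipy.optimize import least_squares
from scipy.spatial.transform import Rotation as R
S=[([-1.02292631,.359212567,.0112806463,-.000266,-1.22409295,-.288073893],[.17326467,-.65200578,.22584713],[1.65809822,1.56954258,1.91780382]),
([-.34,-.2,-.45,-.02,-1.13,-.9],[.3173,-.3077,.2993],[-.557,1.378,-.232]),
([.6,-.36,-.88,.46,-.75,-2.07],[.4561,-.0334,.2663],[-.527,1.107,-.136]),
([.37,-.16,-1.01,.64,-.37,-2.11],[.4988,-.0605,.1818],[-.517,1.103,-.129])]
ax=lambda a,t: R.from_rotvec(np.array(a)*t).as_matrix()
X,Y,Z=np.eye(3)
def rots(q,s):
    A=ax(Z,q[0]);B=A@ax(Y,q[1]);C=B@ax(Y,-q[2]);D=C@ax(X,s[0]*q[3]);E=D@ax(Y,-q[4]);F=E@ax(X,s[1]*q[5]);return A,B,C,D,E,F
def fk(q,s,C0,p):
    A,B,C,D,E,F=rots(q,s)
    h,a1,b1,L2,L3,a3,L,e=p
    return A@[a1,b1,h]+B@[0,0,L2]+C@[L3,0,a3]+E@[L,0,e], F@C0
if __name__=='__main__':
    for s in itertools.product([1,-1],[1,-1]):
        Cs=[rots(q,s)[5].T@R.from_euler('xyz',r).as_matrix() for q,_,r in S]
        C0=R.from_matrix(Cs).mean().as_matrix()
        err=[round(np.degrees(R.from_matrix(C0.T@c).magnitude()),2) for c in Cs]
        f=lambda p: np.concatenate([fk(q,s,C0,p)[0]-x for q,x,_ in S]+[(np.array(p)-[.4,0,0,.4,.4,0,.3,0])*.002])
        r=least_squares(f,[.4,0,0,.4,.4,0,.3,0]); print(s,err,np.round(r.x,3),np.round(r.fun[:12],3)); print(np.round(C0,2).tolist())
E
python3 kin.py
```

```text
(1, 1) [np.float64(101.92), np.float64(35.58), np.float64(64.35), np.float64(38.67)] [-0.388  0.308 -0.189  0.366  0.07   0.19  -0.145  0.079] [ 0.002  0.002  0.028 -0.002 -0.001 -0.005 -0.014  0.022 -0.034  0.011
 -0.025  0.011]
[[0.95, 0.28, 0.12], [-0.12, 0.7, -0.7], [-0.28, 0.65, 0.7]]
(1, -1) [np.float64(30.23), np.float64(31.46), np.float64(23.84), np.float64(43.59)] [-0.388  0.308 -0.189  0.366  0.07   0.19  -0.145  0.079] [ 0.002  0.002  0.028 -0.002 -0.001 -0.005 -0.014  0.022 -0.034  0.011
 -0.025  0.011]
[[0.96, 0.25, -0.08], [0.19, -0.42, 0.89], [0.19, -0.87, -0.45]]
(-1, 1) [np.float64(174.34), np.float64(104.26), np.float64(29.99), np.float64(34.61)] [ 0.136  0.055 -0.192  0.587  0.282  0.07   0.427  0.095] [-0.001  0.002  0.002  0.001 -0.001  0.009  0.002 -0.005 -0.02   0.
  0.006  0.008]
[[1.0, -0.0, 0.0], [-0.0, -0.46, -0.89], [0.0, 0.89, -0.46]]
(-1, -1) [np.float64(0.09), np.float64(0.17), np.float64(0.11), np.float64(0.15)] [ 0.136  0.055 -0.192  0.587  0.282  0.07   0.427  0.095] [-0.001  0.002  0.002  0.001 -0.001  0.009  0.002 -0.005 -0.02   0.
  0.006  0.008]
[[1.0, -0.0, -0.0], [0.0, 0.0, 1.0], [-0.0, -1.0, 0.0]]
```

```bash
cat > kin2.py <<'E'
from kin import *
import json
C0=np.array([[1,0,0],[0,0,1],[0,-1,0]],float)
def fk(q,p):
    A,B,C,D,E,F=rots(q,(-1,-1)); h,a1,b1,L2,c2,L3,a3,L,d=p
    return A@[a1,b1,h]+B@[c2,0,L2]+C@[L3,0,a3]+D@[0,d,0]+E@[L,0,0],F@C0
try: S+= [tuple(map(np.array,x)) for x in json.load(open('log.json'))]
except Exception: pass
p0=np.array([.3,0,-.1,.5,0,.4,0,.3,-.1])
f=lambda p: np.concatenate([fk(q,p)[0]-x for q,x,_ in S]+[(p-p0)*.001])
r=least_squares(f,p0); P=r.x
if __name__=='__main__': print(np.round(P,4),np.round(r.fun[:-9],3))
E
python3 kin2.py
```

```text
[ 0.198   0.0045 -0.0099  0.5972  0.0027  0.458  -0.0011  0.3732 -0.1816] [ 0.     0.    -0.     0.    -0.     0.     0.    -0.    -0.    -0.
  0.001  0.   ]
```

```bash
cat >> h.py <<'E'
def darkc(f,u,v,r=4):
    g=cv2.cvtColor(f['pixels'],cv2.COLOR_RGB2GRAY).astype(float); u0,v0=int(round(u)),int(round(v))
    for _ in range(3):
        yy,xx=np.mgrid[v0-r:v0+r+1,u0-r:u0+r+1]; m=((xx-u0)**2+(yy-v0)**2<=r*r+1)
        w=g[v0-r:v0+r+1,u0-r:u0+r+1]; w=np.clip(np.percentile(w[m],70)-15-w,0,None)*m
        u,v=(w*xx).sum()/w.sum(),(w*yy).sum()/w.sum(); u0,v0=int(round(u)),int(round(v))
    return u,v
def fitplane(P):
    P=np.array(P);c=P.mean(0);n=np.linalg.svd(P-c)[2][2];n*=np.sign(n[2]);return c,n
E
python3 - <<'E'
from h import *
a=load('w1');b=load('w2')
g=lambda x,y:(130+x/3.1,60+y/3.1)
A=dict(lr=darkc(a,*g(221,113),3),ll=darkc(a,*g(519,332),3),ur=darkc(a,*g(71,343),3),ul=darkc(a,*g(361,526),3),br=darkc(a,*g(294,166)),bl=darkc(a,*g(458,288)))
h=lambda x,y:(x/1.5625,y/1.5625)
B=dict(lr=darkc(b,*h(318,149),3),ll=darkc(b,*h(516,294),3),ur=darkc(b,*h(220,301),3),br=darkc(b,*h(368,185)),bl=darkc(b,*h(475,264)))
P={}
for k in B:
    p,e=tri([(a,*A[k]),(b,*B[k])]); P[k]=p; print(k,np.round(A[k],1),np.round(B[k],1),np.round(p,4),e)
c,n=fitplane([P['lr'],P['ll'],P['ur']]);print(c,n,np.degrees(np.arccos(n[2])),np.degrees(np.arctan2(-n[1],-n[0])))
y=P['ll']-P['lr'];print('yaw y',np.degrees(np.arctan2(y[1],y[0])),np.linalg.norm(y),np.linalg.norm(P['ur']-P['lr']))
for f,D in((a,A),(b,B)):
    Q={k:onplane(f,*D[k],c,n) for k in D if k[0]!='b'}
    d=lambda i,j: np.linalg.norm(Q[i]-Q[j])
    print('sizes ll-lr',d('ll','lr'),'lr-ur',d('lr','ur'),'ll-ur',d('ll','ur'))
    if 'ul' in Q: print('ul-lr',d('ul','lr'),'ll-ul',d('ll','ul'),'ul-ur',d('ul','ur'))
E
```

```text
h.py:52: RuntimeWarning: invalid value encountered in scalar divide
  u,v=(w*xx).sum()/w.sum(),(w*yy).sum()/w.sum(); u0,v0=int(round(u)),int(round(v))
Traceback (most recent call last):
  File "h.py", line 52, in darkc
    u,v=(w*xx).sum()/w.sum(),(w*yy).sum()/w.sum(); u0,v0=int(round(u)),int(round(v))
                                                             ~~~~~^^^
ValueError: cannot convert float NaN to integer
```

```bash
sed -i 's/np.percentile(w\[m\],70)-15-w/np.percentile(w[m],50)-w/' h.py
cat > pins.py <<'E'
from h import *
a=load('w1');b=load('w2')
g=lambda x,y:(130+x/3.1,60+y/3.1)
A=dict(lr=darkc(a,*g(221,113),3),ll=darkc(a,*g(519,332),3),ur=darkc(a,*g(71,343),3),ul=darkc(a,*g(361,526),3),br=darkc(a,*g(294,166)),bl=darkc(a,*g(458,288)))
h=lambda x,y:(x/1.5625,y/1.5625)
B=dict(lr=darkc(b,*h(318,149),3),ll=darkc(b,*h(516,294),3),ur=darkc(b,*h(220,301),3),br=darkc(b,*h(368,185)),bl=darkc(b,*h(475,264)))
P={}
for k in B:
    p,e=tri([(a,*A[k]),(b,*B[k])]); P[k]=p; print(k,np.round(A[k],1),np.round(B[k],1),np.round(p,4),e)
c,n=fitplane([P['lr'],P['ll'],P['ur']]);print(c,n,np.degrees(np.arccos(n[2])),np.degrees(np.arctan2(-n[1],-n[0])))
y=P['ll']-P['lr'];print('yaw y',np.degrees(np.arctan2(y[1],y[0])),np.linalg.norm(y),np.linalg.norm(P['ur']-P['lr']))
for f,D in((a,A),(b,B)):
    Q={k:onplane(f,*D[k],c,n) for k in D if k[0]!='b'}
    d=lambda i,j: np.linalg.norm(Q[i]-Q[j])
    print('sizes ll-lr',d('ll','lr'),'lr-ur',d('lr','ur'),'ll-ur',d('ll','ur'))
    if 'ul' in Q: print('ul-lr',d('ul','lr'),'ll-ul',d('ll','ul'),'ul-ur',d('ul','ur'))
E
python3 pins.py
```

```text
lr [201.1  96. ] [203.5  95. ] [ 0.4935 -0.1508  0.0342] [array([-0. ,  0.1]), array([ 0. , -0.1])]
ll [297.5 167.4] [329.7 187.7] [0.5273 0.0121 0.0472] [array([-0.,  0.]), array([ 0. , -0.1])]
ur [152.7 170.2] [140.5 192.7] [ 0.5945 -0.1759  0.1008] [array([0.1, 0. ]), array([-0.1, -0.1])]
br [224.6 113.3] [235.5 117.8] [ 0.4918 -0.1096  0.0552] [array([ 0., -0.]), array([-0.,  0.])]
bl [277.4 152.4] [304.6 168.6] [ 0.516  -0.0239  0.0504] [array([ 0.1, -0.1]), array([-0.1,  0.1])]
[ 0.53841986 -0.10488527  0.0607406 ] [-0.54227329  0.04548335  0.83897017] 32.96846864557723 -4.794480067928638
yaw y 78.2608939146719 0.16688773607724383 0.12358693249886295
sizes ll-lr 0.16695410541937322 lr-ur 0.12371733500201255 ll-ur 0.2068335028921503
ul-lr 0.2006841979203475 ll-ul 0.11926243525474163 ul-ur 0.1603630077534918
sizes ll-lr 0.16682077340892168 lr-ur 0.12345318774663548 ll-ur 0.2065027754935867
```

```bash
cat > fr.py <<'E'
from h import *
from scipy.optimize import least_squares
def frameR(yaw,t=np.radians(25)): return R.from_euler('zy',[yaw,-t]).as_matrix()
def pinpts(rack):
    c=np.sqrt(.124**2-rack**2)
    return dict(lr=[-.062,-.082,.012],ll=[-.062,.082,.012],ur=[-.062+c,-.082+rack,.012],ul=[-.062+c,.082+rack,.012])
def fitframe(obs,tilt=False):
    def res(x):
        Rm_=frameR(x[3],np.radians(25)+(x[5] if tilt else 0)); pp=pinpts(x[4]); o=[]
        for f,D in obs:
            for k in D:
                if k in pp: o+=list(proj(f,Rm_@np.array(pp[k])+x[:3])-D[k])
        return np.array(o)
    r=least_squares(res,[.56,-.09,.06,-.2,0,0],x_scale=[.01,.01,.01,.1,.01,.1]); return r.x,r.fun
E
cat >> pins.py <<'E'
from fr import *
for ob in ([(a,A)],[(b,B)],[(a,A),(b,B)]):
  for t in (0,1):
    x,e=fitframe(ob,t); print(np.round(x,4),np.degrees(x[3]),np.round(e,1))
E
python3 pins.py | tail -12
```

```text
bl [277.4 152.4] [304.6 168.6] [ 0.516  -0.0239  0.0504] [array([ 0.1, -0.1]), array([-0.1,  0.1])]
[ 0.53841986 -0.10488527  0.0607406 ] [-0.54227329  0.04548335  0.83897017] 32.96846864557723 -4.794480067928638
yaw y 78.2608939146719 0.16688773607724383 0.12358693249886295
sizes ll-lr 0.16695410541937322 lr-ur 0.12371733500201255 ll-ur 0.2068335028921503
ul-lr 0.2006841979203475 ll-ul 0.11926243525474163 ul-ur 0.1603630077534918
sizes ll-lr 0.16682077340892168 lr-ur 0.12345318774663548 ll-ur 0.2065027754935867
[ 0.5663 -0.0818  0.0631 -0.2031 -0.0044  0.    ] -11.639195870726404 [-0.8  0.7  0.7 -0.5  0.7 -0.9 -0.6  0.7]
[ 0.5664 -0.0819  0.063  -0.2029 -0.0044  0.0067] -11.6227398515774 [-0.7  0.7  0.6 -0.6  0.7 -0.9 -0.6  0.8]
[ 0.5667 -0.0829  0.0638 -0.2086 -0.0028  0.    ] -11.949778780963651 [-1.8  0.6  0.9  0.8  1.  -1.5]
[ 0.5658 -0.0838  0.0666 -0.2174  0.001   0.1244] -12.458227509050639 [-0.  0. -0.  0.  0. -0.]
[ 0.5667 -0.0824  0.0632 -0.2052 -0.0036  0.    ] -11.755046838983553 [-1.2  0.7  0.1 -0.3  0.7 -0.7 -0.8  1.1 -1.5  0.7  1.4  0.3  1.1 -1.8]
[ 0.5669 -0.0826  0.0634 -0.2053 -0.0032  0.0456] -11.762449871942376 [-0.6  0.7 -0.  -0.7  0.3 -0.5 -0.7  1.9 -0.7  0.7  0.9 -0.4  0.6 -1.4]fr.py:5: RuntimeWarning: invalid value encountered in sqrt
  c=np.sqrt(.124**2-rack**2)
```

```bash
cat >> pins.py <<'E'
print('----')
def fit6(obs,wz=None):
    def res(x):
        Q=R.from_euler('zyx',x[3:6]).as_matrix();pp=pinpts(x[6]);o=[]
        for f,D in obs:
            for k in D:
                if k in pp:o+=list(proj(f,Q@np.array(pp[k])+x[:3])-D[k])
        return np.array(o)
    r=least_squares(res,[.56,-.09,.06,-.2,-.436,0,0],x_scale=[.01,.01,.01,.1,.1,.1,.01]);return r.x,r.fun
for ob in ([(a,A)],[(a,A),(b,B)]):
    x,e=fit6(ob);print(np.round(x[:3],4),np.round(np.degrees(x[3:6]),2),x[6],np.round(e,1))
t=load('top0')
Tt={k:darkc(t,260+u/5,120+v/5,2) for k,(u,v) in dict(ul=(182,170),ur=(453,234),ll=(130,362),lr=(393,428)).items()}
x,e=fitframe([(t,Tt)]);print('top',np.round(x,4),np.degrees(x[3]),np.round(e,1))
x,e=fit6([(t,Tt)]);print('top',np.round(x,4),np.round(np.degrees(x[3:6]),2),np.round(e,1))
E
python3 pins.py | sed -n '/----/,$p'
```

```text
----
[ 0.5663 -0.0825  0.0629] [-15.56 -24.14  -6.53] -0.0019529432416073608 [ 0.  -0.   0.  -0.   0.   0.  -0.1  0. ]
[ 0.5665 -0.0825  0.0627] [-15.52 -24.04  -6.5 ] -0.0019126073568804497 [-0.1  0.1 -0.   0.   0.1  0.1 -0.1 -0.   0.1 -0.1  0.1 -0.  -0.  -0.1]
top [ 0.5599 -0.079   0.0883 -0.2652  0.0015  0.    ] -15.196593254210251 [ 0.1 -0.6 -0.2  0.6 -0.2  0.6  0.2 -0.6]
top [ 0.5603 -0.0751  0.0927 -0.3231 -0.2995 -0.4507 -0.0117] [-18.51 -17.16 -25.82] [-0. -0.  0.  0.  0.  0. -0. -0.]fr.py:5: RuntimeWarning: invalid value encountered in sqrt
  c=np.sqrt(.124**2-rack**2)
```

```bash
sed -i "s/from_euler('zy'/from_euler('ZY'/" fr.py; sed -i "s/from_euler('zyx'/from_euler('ZYX'/" pins.py; python3 pins.py | tail -12
```

```text
sizes ll-lr 0.16682077340892168 lr-ur 0.12345318774663548 ll-ur 0.2065027754935867
[ 0.5663 -0.0825  0.0629 -0.2469 -0.002   0.    ] -14.14510194998427 [ 0.  -0.   0.  -0.   0.   0.  -0.1  0. ]
[ 0.5663 -0.0825  0.0629 -0.2469 -0.002  -0.0006] -14.145133390927816 [ 0.  -0.   0.  -0.   0.   0.  -0.1  0. ]
[ 0.5667 -0.0825  0.0627 -0.2464 -0.0018  0.    ] -14.11980353689318 [ 0.1 -0.  -0.  -0.  -0.   0.1]
[ 0.5667 -0.0825  0.0627 -0.2462 -0.0019 -0.003 ] -14.108142519790732 [ 0. -0.  0. -0.  0.  0.]
[ 0.5666 -0.0825  0.0627 -0.2465 -0.0019  0.    ] -14.123010574629031 [-0.   0.1 -0.1  0.   0.1  0.1 -0.1  0.   0.1 -0.1  0.  -0.1 -0.1 -0. ]
[ 0.5666 -0.0825  0.0627 -0.2464 -0.0019 -0.0021] -14.119664533505851 [-0.1  0.1 -0.   0.   0.1  0.1 -0.1  0.   0.1 -0.1  0.1 -0.1 -0.  -0.1]
----
[ 0.5663 -0.0825  0.0629] [-14.15 -24.96  -0.04] -0.0019529432790476088 [ 0.  -0.   0.  -0.   0.   0.  -0.1  0. ]
[ 0.5665 -0.0825  0.0627] [-14.13 -24.85  -0.05] -0.0019126073471356967 [-0.1  0.1 -0.   0.   0.1  0.1 -0.1 -0.   0.1 -0.1  0.1 -0.  -0.  -0.1]
top [ 0.5622 -0.0802  0.0754 -0.2623 -0.0016  0.    ] -15.029017922098566 [-0.2 -0.2  0.   0.8 -0.3  0.1  0.4 -0.7]
top [ 0.5603 -0.0751  0.0927 -0.179  -0.4008 -0.365  -0.0117] [-10.26 -22.97 -20.92] [-0. -0.  0.  0.  0.  0. -0. -0.]
```

```bash
cat > ik.py <<'E'
from kin2 import fk,P
import numpy as np
from scipy.optimize import least_squares
from scipy.spatial.transform import Rotation as R
lo=np.array([-3.07,-1.43,-1.02,-3.03,-3.05,-3.03]);hi=np.array([3.07,2.12,1.25,1.67,0,3.03])
def ik(G,seeds=12,q0=None):
    out=[];rng=np.random.default_rng(0)
    for i in range(seeds):
        s=q0 if (i==0 and q0 is not None) else rng.uniform(lo*.7,hi*.7-.1); 
        def res(q):
            p,r=fk(q,P); return np.r_[(p-G[:3,3])*5,R.from_matrix(G[:3,:3].T@r).as_rotvec()]
        r=least_squares(res,np.clip(s,lo+.01,hi-.01),bounds=(lo,hi))
        if r.cost<1e-5 and not any(np.abs(r.x-o).max()<.05 for o in out): out.append(r.x)
    return out
E
cat > frame.py <<'E'
from h import *
from fr import frameR
FO=np.array([.5666,-.0825,.0627]); FR=frameR(np.radians(-14.12)); rk=-.0017
def W(p): return FO+FR@np.array(p,float)
LL=[-.055,.075,0];LR=[-.055,-.075,0];UL=[.055,.075+rk,0];UR=[.055,-.075+rk,0]
def diag(a,b,h,flip=1):
    a=np.array(a);b=np.array(b);m=(a+b)/2+[0,0,h]
    return goalpose(W(m),-FR[:,2],flip*FR@(a-b))
E
python3 - <<'E'
from frame import *
from ik import ik
for nm,(a,b) in dict(d1=(LL,UR),d2=(LR,UL)).items():
  for fl in (1,-1):
    for h in (.01,.06):
      G=diag(a,b,h,fl); print(nm,fl,h,np.round(G[:3,1],2)); [print('   ',np.round(q,2)) for q in ik(G)]
G=goalpose([.522,.36,.01],[0,0,-1],[-1,0,0]);print('rule');[print('   ',np.round(q,2)) for q in ik(G)]
G=goalpose([.522,.36,.01],[0,0,-1],[1,0,0]);print('rule');[print('   ',np.round(q,2)) for q in ik(G)]
E
```

```text
d1 1 0.01 [-0.32  0.91 -0.25]
d1 1 0.06 [-0.32  0.91 -0.25]
d1 -1 0.01 [ 0.32 -0.91  0.25]
d1 -1 0.06 [ 0.32 -0.91  0.25]
d2 1 0.01 [-0.72 -0.65 -0.25]
d2 1 0.06 [-0.72 -0.65 -0.25]
d2 -1 0.01 [0.72 0.65 0.25]
d2 -1 0.06 [0.72 0.65 0.25]
rule
    [ 0.91  0.5  -0.32 -0.   -0.75 -0.91]
rule
    [ 0.91  0.5  -0.32 -0.   -0.75  2.23]
```

```bash
python3 - <<'E'
from frame import *
from kin2 import fk,P
from ik import *
G=diag(LL,UR,.01,1)
def best(G,lo=lo,hi=hi):
    b=None;rng=np.random.default_rng(1)
    for i in range(30):
        s=rng.uniform(lo,hi) if i else np.array([.2,0,-.9,.5,-.4,-2])
        def res(q):
            p,r=fk(q,P); return np.r_[(p-G[:3,3])*5,R.from_matrix(G[:3,:3].T@r).as_rotvec()]
        r=least_squares(res,np.clip(s,lo+.01,hi-.01),bounds=(lo,hi))
        if b is None or r.cost<b.cost:b=r
    return b
for fl in (1,-1):
  for d in ((LL,UR),(LR,UL)):
    r=best(diag(*d,.01,fl));print(r.cost,np.round(r.x,2),np.round(r.fun,3))
wide=lo.copy();wide[2]=-1.6;wh=hi.copy();wh[4]=1
r=best(G,wide,wh);print(r.cost,np.round(r.x,2))
E
```

```text
0.0032535277581243476 [ 0.06  0.16 -1.02  1.2  -0.11 -2.43] [ 0.012 -0.002  0.023 -0.     0.061  0.046]
0.0032535277581261083 [ 0.06  0.16 -1.02  1.2  -0.11 -0.55] [ 0.012 -0.002  0.023 -0.    -0.062  0.044]
0.003253527758124854 [ 0.06  0.16 -1.02  1.2  -0.11  0.71] [ 0.012 -0.002  0.023 -0.    -0.061 -0.046]
0.0032535277581857195 [ 0.06  0.16 -1.02  1.2  -0.11  2.59] [ 0.012 -0.002  0.023 -0.     0.062 -0.044]
0.0022140088590489565 [-0.12  0.16 -1.05  1.67 -0.06 -2.73]
```

```bash
cat >> frame.py <<'E'
def diagt(a,b,h,flip,th):
    """tool rotated th rad about tool y through point at height h(above board) of TCP-axis: rotate about grasp point"""
    G=diag(a,b,h,flip); g=G[:3,3]-.019*G[:3,0]   # grasp point
    M=G[:3,:3]@R.from_rotvec([0,th,0]).as_matrix(); G[:3,:3]=M; G[:3,3]=g+.019*M[:,0]; return G
E
cat > scan.py <<'E'
from frame import *
from ik import *
def bestik(G,seeds=14):
    b=None;rng=np.random.default_rng(1)
    for i in range(seeds):
        s=rng.uniform(lo,hi) if i>1 else [np.array([.2,0,-.9,.5,-.4,-2]),np.array([.2,0,-.9,.5,-.4,1])][i]
        def res(q):
            p,r=fk(q,P); return np.r_[(p-G[:3,3])*5,R.from_matrix(G[:3,:3].T@r).as_rotvec()]
        r=least_squares(res,np.clip(s,lo+.01,hi-.01),bounds=(lo,hi))
        if b is None or r.cost<b.cost:b=r
        if b.cost<1e-6: break
    return b
if __name__=='__main__':
  for nm,d in dict(d1=(LL,UR),d2=(LR,UL)).items():
    for th in range(-40,41,10):
      for h in (.012,.07):
        r=bestik(diagt(*d,h,1,np.radians(th)));print(nm,th,h,'%.1e'%r.cost,np.round(r.x,2))
E
python3 scan.py
```

```text
d1 -40 0.012 4.6e-23 [-0.73  0.41 -0.74 -1.96 -0.86  1.4 ]
d1 -40 0.07 6.9e-19 [-0.67  0.2  -0.72 -1.81 -0.76  1.13]
d1 -30 0.012 7.1e-30 [-0.51  0.24 -0.65 -1.8  -0.51  1.01]
d1 -30 0.07 3.7e-20 [-0.34  0.06 -0.64 -1.51 -0.37  0.56]
d1 -20 0.012 2.1e-05 [ 0.06  0.16 -0.66 -0.96 -0.   -0.24]
d1 -20 0.07 2.8e-03 [ 0.14  0.02 -0.76 -0.69 -0.   -0.56]
d1 -10 0.012 9.5e-03 [ 0.18  0.17 -0.8  -0.27 -0.   -1.04]
d1 -10 0.07 7.3e-03 [ 0.17  0.01 -1.02  0.67 -0.06 -1.97]
d1 0 0.012 3.1e-03 [ 0.06  0.16 -1.02  1.18 -0.11 -2.42]
d1 0 0.07 2.3e-04 [ 0.22  0.03 -1.02  0.89 -0.23 -2.25]
d1 10 0.012 1.7e-18 [ 0.27  0.2  -0.91  0.76 -0.34 -2.18]
d1 10 0.07 8.6e-27 [ 0.36  0.09 -0.84  0.52 -0.52 -2.01]
d1 20 0.012 6.2e-24 [ 0.34  0.28 -0.7   0.44 -0.63 -1.94]
d1 20 0.07 1.2e-30 [ 0.38  0.17 -0.67  0.37 -0.76 -1.89]
d1 30 0.012 8.0e-31 [ 0.36  0.37 -0.53  0.32 -0.87 -1.85]
d1 30 0.07 3.5e-23 [ 0.38  0.27 -0.52  0.29 -0.98 -1.83]
d1 40 0.012 2.4e-31 [ 0.35  0.47 -0.39  0.26 -1.08 -1.8 ]
d1 40 0.07 7.8e-19 [ 0.38  0.37 -0.39  0.24 -1.18 -1.79]
d2 -40 0.012 5.8e-19 [-0.09  0.43 -0.17 -0.46 -1.11  1.1 ]

[... 281 characters left out ...]
.73  0.75]
d2 -10 0.012 1.0e-25 [ 0.23  0.2  -0.74  0.13 -0.33  0.36]
d2 -10 0.07 6.1e-18 [ 0.26  0.07 -0.72  0.11 -0.47  0.36]
d2 0 0.012 3.1e-03 [ 0.06  0.16 -1.02  1.18 -0.11 -0.54]
d2 0 0.07 2.3e-04 [ 0.22  0.03 -1.02  0.89 -0.23 -0.38]
d2 10 0.012 3.2e-05 [-0.45  0.18 -0.83 -3.   -0.02 -2.17]
d2 10 0.07 2.9e-03 [-0.46  0.04 -0.88 -3.03 -0.   -2.13]
d2 20 0.012 3.4e-03 [-0.49  0.2  -0.96 -3.03 -0.32 -2.11]
d2 20 0.07 2.1e-03 [-0.48  0.03 -0.94 -3.03 -0.13 -2.11]
d2 30 0.012 1.6e-02 [-0.51  0.24 -1.02 -3.03 -0.52 -2.07]
d2 30 0.07 1.2e-02 [-0.51  0.05 -1.02 -3.03 -0.35 -2.08]
d2 40 0.012 4.9e-02 [-0.52  0.25 -1.02 -3.02 -0.57 -2.06]
d2 40 0.07 7.4e-02 [-0.31 -0.01 -0.69 -2.02 -0.    3.03]
```

```bash
python3 - <<'E'
from h import *
from scan import bestik
t=load('top0');s=load('scene0')
for z in (.1,.2,.3,.4,.5,.6,.8,1.0):
    p=onz(t,178,174,z);q=onz(t,5,174,z);print(z,np.round(p,2),np.round(proj(s,p)),np.round(q,2),np.round(proj(s,q)))
for y in (-1,1):
  for th in (0,20):
    for z in (.015,.25):
      M=goalpose([.522,.36,z],[0,0,-1],[y,0,0]);M[:3,:3]=M[:3,:3]@R.from_rotvec([0,np.radians(th),0]).as_matrix()
      r=bestik(M);print(y,th,z,'%.1e'%r.cost,np.round(r.x,2))
E
```

```text
0.1 [0.57 0.33 0.1 ] [179. 226.] [0.58 0.85 0.1 ] [-101.  489.]
0.2 [0.56 0.31 0.2 ] [186. 185.] [0.56 0.79 0.2 ] [-75. 401.]
0.3 [0.54 0.29 0.3 ] [193. 139.] [0.55 0.73 0.3 ] [-48. 306.]
0.4 [0.53 0.27 0.4 ] [202.  87.] [0.53 0.67 0.4 ] [-19. 203.]
0.5 [0.51 0.26 0.5 ] [212.  25.] [0.51 0.62 0.5 ] [12. 90.]
0.6 [0.49 0.24 0.6 ] [224. -47.] [0.49 0.56 0.6 ] [ 45. -37.]
0.8 [0.46 0.21 0.8 ] [ 256. -245.] [0.46 0.44 0.8 ] [ 121. -353.]
1.0 [0.43 0.17 1.  ] [ 308. -576.] [0.43 0.32 1.  ] [ 226. -824.]
-1 0 0.015 4.2e-18 [ 0.91  0.5  -0.32  0.   -0.76 -0.91]
-1 0 0.25 5.3e-25 [ 0.91  0.28 -0.05  0.   -1.24 -0.91]
-1 20 0.015 1.5e-27 [ 1.02  0.62 -0.21  0.21 -1.04 -1.15]
-1 20 0.25 2.1e-23 [ 1.02  0.42  0.04  0.18 -1.49 -1.06]
1 0 0.015 1.2e-29 [ 0.91  0.5  -0.32  0.   -0.76  2.23]
1 0 0.25 2.0e-23 [ 0.91  0.28 -0.05  0.   -1.24  2.23]
1 20 0.015 8.6e-20 [ 0.73  0.44 -0.31 -0.45 -0.63  2.75]
1 20 0.25 1.7e-24 [ 0.75  0.19 -0.11 -0.29 -1.05  2.51]
```

```bash
python3 - <<'E'
from h import *
t=load('top0')
g=cv2.cvtColor(t['pixels'],cv2.COLOR_RGB2GRAY)
for v in range(180,300,12):
    c=np.where(g[v,160:270]<60)[0]+160
    print(v,c.min(),c.max(),[np.round(onz(t,k,v,z)[:2],3) for k in (c.min(),c.max()) for z in (.08,.17)])
E
```

```text
180 242 265 [array([0.559, 0.14 ]), array([0.546, 0.138]), array([0.559, 0.073]), array([0.545, 0.075])]
192 173 262 [array([0.525, 0.343]), array([0.514, 0.327]), array([0.523, 0.082]), array([0.512, 0.084])]
204 169 259 [array([0.49 , 0.355]), array([0.481, 0.337]), array([0.488, 0.091]), array([0.479, 0.092])]
216 220 251 [array([0.454, 0.205]), array([0.447, 0.198]), array([0.453, 0.115]), array([0.447, 0.114])]
228 203 239 [array([0.419, 0.254]), array([0.415, 0.244]), array([0.418, 0.15 ]), array([0.415, 0.147])]
240 188 223 [array([0.384, 0.298]), array([0.383, 0.285]), array([0.384, 0.196]), array([0.382, 0.19 ])]
252 178 208 [array([0.35 , 0.327]), array([0.351, 0.311]), array([0.349, 0.24 ]), array([0.351, 0.23 ])]
264 171 196 [array([0.315, 0.347]), array([0.319, 0.33 ]), array([0.315, 0.274]), array([0.319, 0.263])]
276 168 192 [array([0.281, 0.355]), array([0.287, 0.338]), array([0.281, 0.286]), array([0.287, 0.273])]
288 164 197 [array([0.246, 0.367]), array([0.255, 0.349]), array([0.246, 0.271]), array([0.255, 0.26 ])]
```

```bash
python3 - <<'E'
from h import *
t=load('top0')
a=t['pixels'][140:190,100:200,::-1]; cv2.imwrite('pics/c5.png',cv2.resize(a,None,fx=6,fy=6,interpolation=cv2.INTER_NEAREST))
E
cat > go.py <<'E'
import sys
from frame import *
from scan import bestik
v=list(map(float,sys.argv[1:6])) # x y z az(tool y) lean
a=np.radians(v[3]);M=goalpose(v[:3],[0,0,-1],[np.cos(a),np.sin(a),0]);M[:3,:3]=M[:3,:3]@R.from_rotvec([0,np.radians(v[4]),0]).as_matrix()
r=bestik(M);print('ik %.1e'%r.cost,np.round(r.x,2))
plan(M,show=15)
E
python3 go.py .44 .06 .30 140 0
```

```text
ik 1.2e-21 [ 0.58 -0.08 -0.34  0.   -1.31 -1.28]
t 2.75 pos [ 0.4988 -0.0601  0.1821] dist 0.1783 ang 38.42 n 10 w 0.0875 F [-0.6  0.  -0.8] q [ 0.37 -0.16 -1.01  0.64 -0.37 -2.11]
[[-0.35, 0.26, 0.11, -0.68, 0.49, 0.47], [-0.34, 0.26, 0.11, -0.68, 0.49, 0.47], [-0.34, 0.27, 0.11, -0.68, 0.49, 0.47], [-0.33, 0.28, 0.11, -0.68, 0.49, 0.47], [-0.33, 0.28, 0.12, -0.68, 0.49, 0.47], [-0.32, 0.29, 0.12, -0.68, 0.49, 0.47], [-0.32, 0.29, 0.12, -0.68, 0.49, 0.47], [-0.31, 0.29, 0.12, -0.68, 0.49, 0.47], [-0.31, 0.3, 0.13, -0.68, 0.49, 0.47], [-0.3, 0.3, 0.13, -0.68, 0.49, 0.47]]
```

View pics/c5.png

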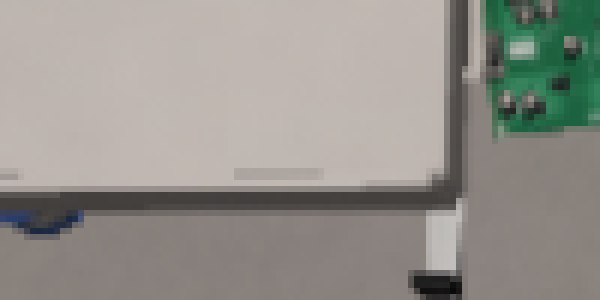

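Call:
{"op": "carry_out", "data": {
  "deltas": [
    [-0.5, 0.2, 0.1, -0.7, 0.5, 0.5],
    [-0.5, 0.2, 0.1, -0.7, 0.5, 0.5],
    [-0.5, 0.3, 0.1, -0.7, 0.5, 0.5],
    [-0.5, 0.3, 0.1, -0.7, 0.5, 0.5],
    [-0.4, 0.3, 0.1, -0.7, 0.5, 0.5]
  ]
}}

```text
t: 3.25
eef_pos: [0.4474, 0.0001, 0.2724]
ee_rot: [-0.576, 1.356, 0.08]
force: [0.6, -1.3, 0.3]
width: 0.0875
```

```bash
python3 go.py .46 .28 .27 180 0; python3 go.py .49 .34 .22 180 20
```

```text
ik 5.9e-19 [ 0.91  0.11 -0.22 -0.   -1.24 -0.91]
t 3.25 pos [4.474e-01 1.000e-04 2.724e-01] dist 0.2802 ang 53.75 n 14 w 0.0875 F [ 0.6 -1.3  0.3] q [ 0.53 -0.21 -0.58  0.11 -1.02 -1.49]
[[0.02, 0.38, 0.32, -0.93, 0.12, 0.2], [0.02, 0.36, 0.35, -0.93, 0.12, 0.2], [0.02, 0.34, 0.37, -0.93, 0.12, 0.2], [0.02, 0.31, 0.39, -0.93, 0.12, 0.2], [0.02, 0.29, 0.41, -0.93, 0.12, 0.2], [0.02, 0.26, 0.43, -0.93, 0.12, 0.2], [0.02, 0.23, 0.44, -0.93, 0.12, 0.2], [0.02, 0.2, 0.46, -0.93, 0.12, 0.2], [0.02, 0.17, 0.47, -0.93, 0.12, 0.2], [0.02, 0.14, 0.48, -0.93, 0.12, 0.2], [0.02, 0.11, 0.49, -0.93, 0.12, 0.2], [0.02, 0.08, 0.49, -0.93, 0.12, 0.2], [0.01, 0.04, 0.5, -0.93, 0.12, 0.2], [0.01, 0.01, 0.5, -0.93, 0.12, 0.2]]
ik 5.2e-26 [ 1.04  0.38 -0.09  0.18 -1.41 -1.1 ]
t 3.25 pos [4.474e-01 1.000e-04 2.724e-01] dist 0.3466 ang 59.34 n 15 w 0.0875 F [ 0.6 -1.3  0.3] q [ 0.53 -0.21 -0.58  0.11 -1.02 -1.49]
[[0.11, 0.42, 0.38, -0.9, 0.42, 0.03], [0.1, 0.39, 0.41, -0.9, 0.42, 0.03], [0.09, 0.37, 0.44, -0.9, 0.42, 0.03], [0.08, 0.34, 0.46, -0.9, 0.42, 0.03], [0.06, 0.31, 0.49, -0.9, 0.42, 0.03], [0.05, 0.28, 0.51, -0.9, 0.42, 0.03], [0.03, 0.24, 0.52, -0.9, 0.42, 0.03], [0.02, 0.21, 0.54, -0.9, 0.42, 0.03], [0.0, 0.18, 0.55, -0.9, 0.42, 0.03], [-0.01, 0.14, 0.56, -0.9, 0.42, 0.03], [-0.03, 0.11, 0.57, -0.9, 0.42, 0.03], [-0.05, 0.07, 0.57, -0.9, 0.42, 0.03], [-0.06, 0.04, 0.57, -0.9, 0.42, 0.03], [-0.08, 0.0, 0.57, -0.9, 0.42, 0.03], [-0.1, -0.04, 0.57, -0.9, 0.42, 0.03]]
```

Call:
{"op": "carry_out", "data": {
  "deltas": [
    [0, 0.4, 0.3, -0.9, 0.1, 0.2],
    [0, 0.4, 0.4, -0.9, 0.1, 0.2],
    [0, 0.3, 0.4, -0.9, 0.1, 0.2],
    [0, 0.3, 0.4, -0.9, 0.1, 0.2],
    [0, 0.3, 0.4, -0.9, 0.1, 0.2]
  ]
}}

```text
t: 3.75
eef_pos: [0.4486, 0.1102, 0.2889]
ee_rot: [-0.61, 1.414, 0.383]
force: [0.2, -0.6, -0.9]
width: 0.0874
```

Call:
{"op": "carry_out", "data": {
  "deltas": [
    [0, 0.3, 0.4, -0.9, 0.1, 0.2],
    [0, 0.2, 0.4, -0.9, 0.1, 0.2],
    [0, 0.2, 0.5, -0.9, 0.1, 0.2],
    [0, 0.2, 0.5, -0.9, 0.1, 0.2],
    [0, 0.1, 0.5, -0.9, 0.1, 0.2]
  ]
}}

```text
t: 4.25
eef_pos: [0.4444, 0.2182, 0.3044]
ee_rot: [-0.522, 1.474, 0.812]
force: [-0.3, 0.0, -0.7]
width: 0.0877
```

Call:
{"op": "carry_out", "data": {
  "deltas": [
    [0, 0.1, 0.5, -0.9, 0.1, 0.2],
    [0, 0, 0.5, -0.9, 0.1, 0.2],
    [0, 0, 0.5, -0.9, 0.1, 0.2],
    [0, 0, 0.4, -0.4, 0, 0],
    [0, 0, 0, 0, 0, 0]
  ]
}}

```text
t: 4.75
eef_pos: [0.445, 0.3017, 0.3178]
ee_rot: [-0.286, 1.5, 1.288]
force: [0.3, -0.2, -0.9]
width: 0.0877
```

```bash
python3 go.py .49 .34 .22 180 20; python3 w.py w3
```

```text
ik 5.2e-26 [ 1.04  0.38 -0.09  0.18 -1.41 -1.1 ]
t 4.75 pos [0.445  0.3017 0.3178] dist 0.1143 ang 23.93 n 6 w 0.0877 F [ 0.3 -0.2 -0.9] q [ 0.94  0.05 -0.17 -0.03 -1.29 -0.93]
[[0.42, -0.18, 0.13, 0.0, 1.0, 0.05], [0.41, -0.18, 0.16, 0.0, 1.0, 0.05], [0.4, -0.18, 0.19, 0.0, 1.0, 0.05], [0.38, -0.18, 0.22, 0.0, 1.0, 0.05], [0.37, -0.18, 0.24, 0.0, 1.0, 0.05], [0.35, -0.19, 0.27, 0.0, 1.0, 0.05]]
```

View pics/w3b.png

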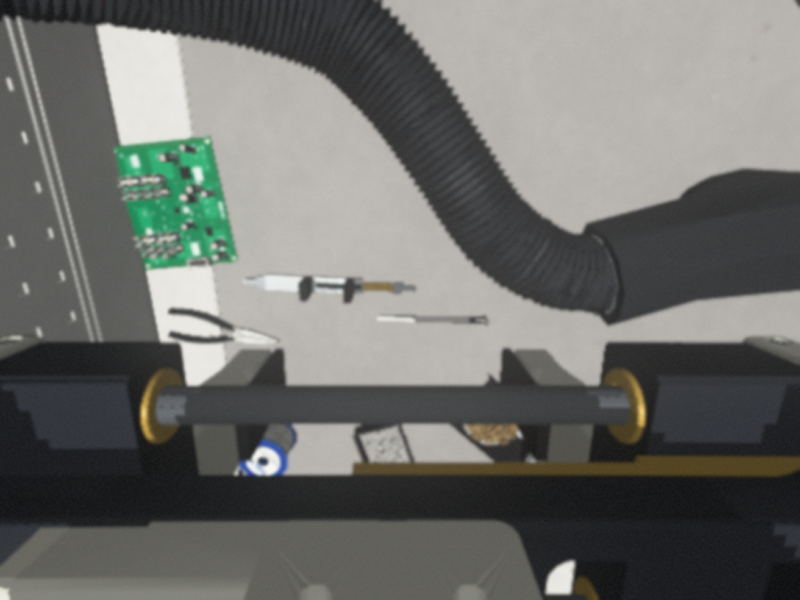

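```bash
python3 - <<'E'
from h import *
f=load('w3');s=load('scene0')
a=f['pixels'][160:205,150:275,::-1]; cv2.imwrite('pics/c6.png',cv2.resize(a,None,fx=6,fy=6,interpolation=cv2.INTER_CUBIC))
E
```

```text
(no output)
```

View pics/c6.png

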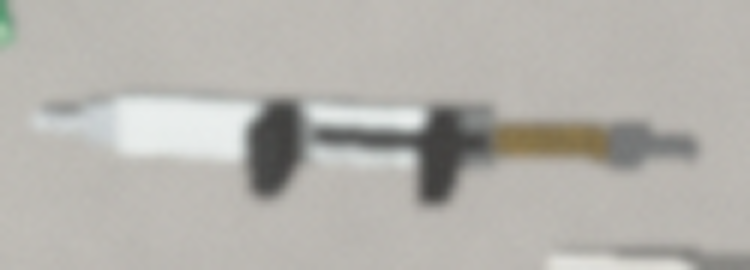

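```bash
python3 - <<'E'
from h import *
f=load('w3')
g=lambda x,y:(150+x/6,160+y/6)
A=onz(f,*g(33,119),.005);B=onz(f,*g(698,148),.005);print(A,B,np.linalg.norm(A-B),(A+B)/2,np.degrees(np.arctan2(*(B-A)[[1,0]])))
# posts tops? sleeve center z=.01
print(onz(f,*g(120,127),.01),onz(f,*g(550,142),.006))
E
```

```text
[0.62484894 0.35541366 0.005     ] [0.42300725 0.36314215 0.005     ] 0.20198959875106537 [0.5239281 0.3592779 0.005    ] 177.80722514092307
[0.59691517 0.35627529 0.01      ] [0.46786008 0.36125662 0.006     ]
```

```bash
python3 go.py .525 .380 .10 177.8 20
```

```text
ik 5.3e-24 [ 1.02  0.56 -0.09  0.18 -1.24 -1.15]
t 4.8 pos [0.445  0.3009 0.3179] dist 0.2453 ang 24.05 n 7 w 0.0875 F [ 0.8 -0.2 -0.4] q [ 0.94  0.05 -0.17 -0.02 -1.29 -0.93]
[[0.8, -0.27, 0.23, 0.07, 0.85, 0.05], [0.79, -0.27, 0.28, 0.07, 0.85, 0.05], [0.77, -0.27, 0.32, 0.07, 0.85, 0.05], [0.74, -0.27, 0.37, 0.07, 0.85, 0.05], [0.72, -0.27, 0.42, 0.07, 0.85, 0.05], [0.69, -0.28, 0.46, 0.07, 0.85, 0.05], [0.66, -0.28, 0.5, 0.07, 0.85, 0.05]]
```

Call:
{"op": "carry_out", "data": {
  "deltas": [
    [0.8, -0.3, 0.2, 0.1, 0.9, 0],
    [0.8, -0.3, 0.3, 0.1, 0.9, 0],
    [0.8, -0.3, 0.3, 0.1, 0.9, 0],
    [0.7, -0.3, 0.4, 0.1, 0.9, 0],
    [0.7, -0.3, 0.4, 0.1, 0.9, 0]
  ],
  "newtons": 25
}}

```text
t: 5.3
eef_pos: [0.5113, 0.3561, 0.1728]
ee_rot: [-2.986, 1.332, -1.459]
force: [0.5, 1.3, 0.6]
width: 0.0875
```

```bash
python3 go.py .525 .380 .10 177.8 20
```

```text
ik 5.3e-24 [ 1.02  0.56 -0.09  0.18 -1.24 -1.15]
t 5.3 pos [0.5113 0.3561 0.1728] dist 0.0778 ang 6.83 n 2 w 0.0875 F [0.5 1.3 0.6] q [ 1.01  0.39 -0.15  0.16 -1.22 -1.12]
[[0.82, -0.13, 0.51, -0.09, 0.81, 0.25], [0.79, -0.14, 0.55, -0.09, 0.81, 0.25]]
```

Call:
{"op": "carry_out", "data": {
  "deltas": [
    [0.6, -0.1, 0.4, -0.1, 0.8, 0.2],
    [0.5, -0.1, 0.4, -0.1, 0.8, 0.2],
    [0, 0, 0, 0, 0, 0]
  ]
}}

```text
t: 5.6
eef_pos: [0.52, 0.3739, 0.1156]
ee_rot: [-3.139, 1.211, -1.606]
force: [-1.7, -0.9, -1.0]
width: 0.0877
```

```bash
python3 go.py .525 .380 .10 177.8 20;python3 w.py w4
```

```text
ik 5.3e-24 [ 1.02  0.56 -0.09  0.18 -1.24 -1.15]
t 5.6 pos [0.52   0.3739 0.1156] dist 0.0175 ang 0.63 n 1 w 0.0877 F [-1.7 -0.9 -1. ] q [ 1.03  0.54 -0.09  0.18 -1.26 -1.15]
[[0.31, -0.12, 0.28, 0.01, -0.16, 0.02]]
```

View pics/w4b.png

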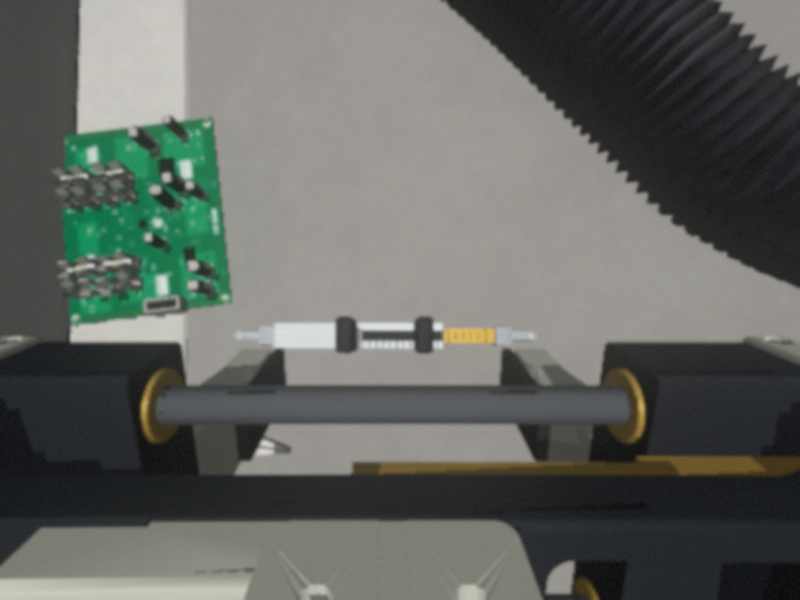

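```bash
python3 - <<'E'
from h import *
f=load('w4')
g=lambda x,y:(x/1.5625,y/1.5625)
A=onz(f,*g(235,335.5),.005);B=onz(f,*g(536,335.5),.005);print(A,B,np.linalg.norm(A-B),(A+B)/2,np.degrees(np.arctan2(*(B-A)[[1,0]])))
C=onz(f,*g(305,335),.010);D=onz(f,*g(470,335.5),.008);print(C,D)
E
python3 go.py .524 .352 .017 178 20
```

```text
[0.6255374  0.35437369 0.005     ] [0.42208146 0.3620647  0.005     ] 0.20360125859716596 [0.52380943 0.35821919 0.005     ] 177.83514535647777
[0.57725938 0.35598065 0.01      ] [0.4672155 0.3604349 0.008    ]
ik 2.8e-27 [ 1.    0.62 -0.21  0.2  -1.05 -1.17]
t 5.65 pos [0.5204 0.374  0.118 ] dist 0.1034 ang 0.46 n 3 w 0.0877 F [-0.6 -0.3 -0.5] q [ 1.03  0.54 -0.09  0.18 -1.26 -1.15]
[[0.85, -0.03, 0.12, -0.01, -0.03, 0.01], [0.85, -0.03, 0.12, -0.01, -0.03, 0.01], [0.85, -0.04, 0.12, -0.01, -0.03, 0.01]]
```

Call:
{"op": "carry_out", "data": {
  "deltas": [
    [0.8, 0, 0.2, 0, 0, 0],
    [0.8, -0.1, 0.1, 0, 0, 0],
    [0.6, 0, 0.1, 0, 0, 0],
    [0, 0, 0, 0, 0, 0]
  ]
}}

```text
t: 6.05
eef_pos: [0.5258, 0.3587, 0.0366]
ee_rot: [-3.11, 1.228, -1.58]
force: [0.8, -0.5, -0.3]
width: 0.0875
```

```bash
python3 go.py .524 .352 .017 178 20
```

```text
ik 2.8e-27 [ 1.    0.62 -0.21  0.2  -1.05 -1.17]
t 6.05 pos [0.5258 0.3587 0.0366] dist 0.0208 ang 0.76 n 1 w 0.0875 F [ 0.8 -0.5 -0.3] q [ 1.01  0.6  -0.19  0.2  -1.08 -1.17]
[[0.52, 0.04, 0.0, -0.11, 0.09, 0.12]]
```

Call:
{"op": "carry_out", "data": {
  "deltas": [
    [0.5, 0, 0, -0.1, 0.1, 0.1],
    [0.05, 0, 0, 0, 0, 0],
    [0, 0, 0, 0, 0, 0]
  ]
}}

```text
t: 6.35
eef_pos: [0.5279, 0.353, 0.0228]
ee_rot: [-3.118, 1.23, -1.584]
force: [0.3, 0.7, 1.3]
width: 0.0875
```

```bash
python3 go.py .524 .352 .017 178 20
```

```text
ik 2.8e-27 [ 1.    0.62 -0.21  0.2  -1.05 -1.17]
t 6.35 pos [0.5279 0.353  0.0228] dist 0.0071 ang 0.65 n 1 w 0.0875 F [0.3 0.7 1.3] q [ 1.    0.61 -0.21  0.2  -1.05 -1.17]
[[0.15, 0.1, 0.02, -0.04, 0.12, 0.1]]
```

Call:
{"op": "carry_out", "data": {
  "deltas": [
    [0.2, 0.15, 0, 0, 0.1, 0.1],
    [0, 0, 0, 0, 0, 0]
  ]
}}

```text
t: 6.55
eef_pos: [0.5223, 0.3517, 0.0176]
ee_rot: [-3.132, 1.226, -1.6]
force: [-0.9, -0.2, -0.1]
width: 0.0876
```

Call:
{"op": "carry_out", "data": {
  "deltas": [
    [0, 0, 0, 0, 0, 0],
    [0, 0, 0, 0, 0, 0],
    [0, 0, 0, 0, 0, 0],
    [0, 0, 0, 0, 0, 0],
    [0, 0, 0, 0, 0, 0]
  ],
  "hand": 1,
  "newtons": 25
}}

```text
t: 7.05
eef_pos: [0.5228, 0.3531, 0.0189]
ee_rot: [-3.127, 1.228, -1.594]
force: [0.9, 0.3, -0.8]
width: 0.0533
```

```bash
python3 go.py .524 .352 .017 178 20; python3 w.py w5
```

```text
ik 2.8e-27 [ 1.    0.62 -0.21  0.2  -1.05 -1.17]
t 7.05 pos [0.5228 0.3531 0.0189] dist 0.0025 ang 0.47 n 1 w 0.0533 F [ 0.9  0.3 -0.8] q [ 1.01  0.61 -0.22  0.2  -1.05 -1.17]
[[0.05, -0.03, -0.01, -0.05, 0.09, 0.06]]
```

View pics/w5b.png

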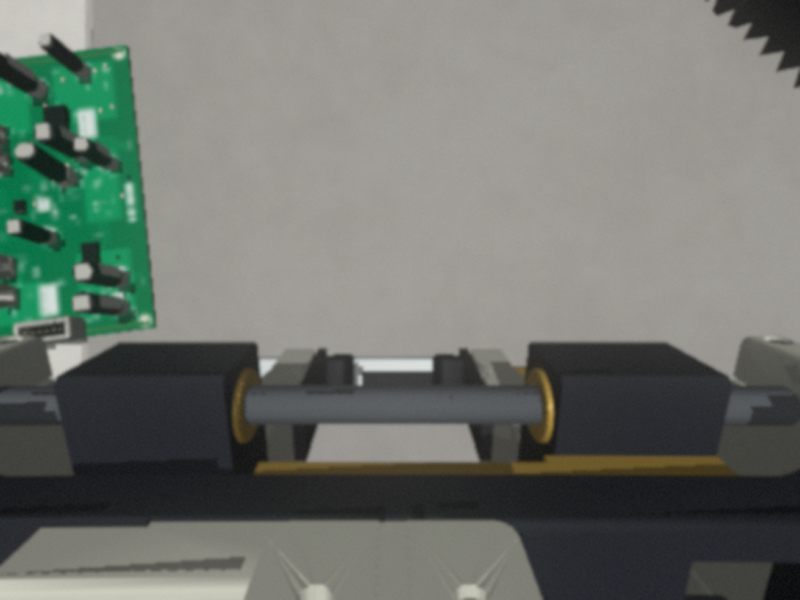

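Posts at b-pixels (341,370) and (446,370) sit between the closing fingers (323 / 465). Fingers are still closing.

Call:
{"op": "carry_out", "data": {
  "deltas": [
    [0, 0, 0, 0, 0, 0],
    [0, 0, 0, 0, 0, 0],
    [0, 0, 0, 0, 0, 0],
    [0, 0, 0, 0, 0, 0],
    [0, 0, 0, 0, 0, 0]
  ]
}}

```text
t: 7.6
eef_pos: [0.5233, 0.3531, 0.0189]
ee_rot: [-3.125, 1.228, -1.592]
force: [1.5, 0.3, 0.2]
width: 0.0237
```

Call:
{"op": "carry_out", "data": {
  "deltas": [
    [0, 0, 0, 0, 0, 0],
    [0, 0, 0, 0, 0, 0]
  ]
}}

```text
t: 7.8
eef_pos: [0.5233, 0.3532, 0.019]
ee_rot: [-3.125, 1.228, -1.592]
force: [1.3, 0.2, 0.1]
width: 0.0235
```

```bash
python3 go.py .524 .352 .017 178 20; python3 w.py w6
```

```text
ik 2.8e-27 [ 1.    0.62 -0.21  0.2  -1.05 -1.17]
t 7.8 pos [0.5233 0.3532 0.019 ] dist 0.0024 ang 0.5 n 1 w 0.0235 F [1.3 0.2 0.1] q [ 1.01  0.61 -0.22  0.2  -1.05 -1.17]
[[0.06, -0.02, -0.01, -0.05, 0.09, 0.07]]
```

View pics/w6b.png

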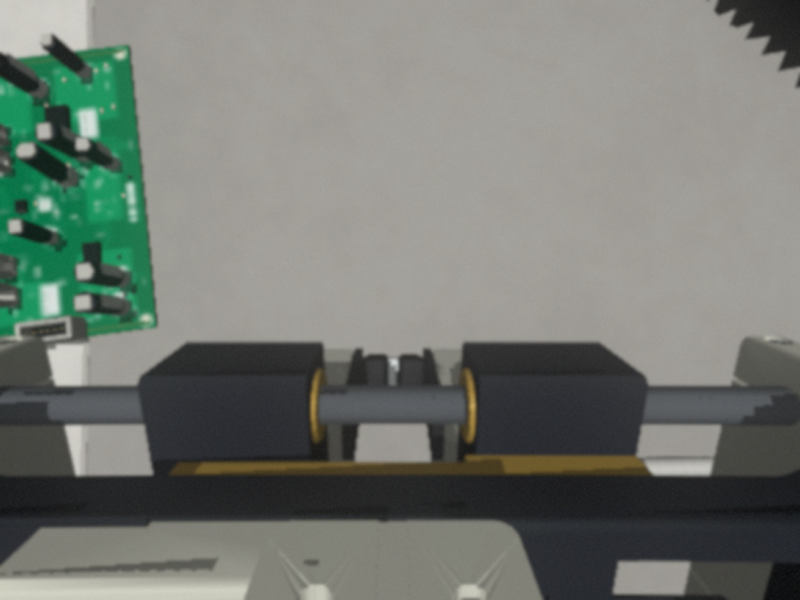

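```bash
python3 - <<'E'
from h import *
T,s=tool(); y=T[:3,1];print('tool y',np.round(y,4))
# rule line: mid .5238,.3582 az 177.83 ; underside z=0
u=np.array([np.cos(np.radians(177.83)),np.sin(np.radians(177.83)),0]); p=np.array([.5238,.3582,0])
p=p+u*((T[:3,3]-p)@y)/(u@y)
ux=y.copy();z=np.array([0,0,1.]);z-=ux*(z@ux);z/=np.linalg.norm(z)
Rr=np.eye(4);Rr[:3,:3]=np.c_[ux,np.cross(z,ux),z];Rr[:3,3]=p
X=np.linalg.inv(T)@Rr; np.save('rit.npy',X);print(np.round(X,4))
E
python3 go.py .48 .37 .22 150 20
```

```text
tool y [-0.9993  0.0367 -0.0055]
[[ 0.      0.336  -0.9418  0.0162]
 [ 1.      0.      0.      0.    ]
 [-0.     -0.9418 -0.336   0.0111]
 [ 0.      0.      0.      1.    ]]
ik 2.4e-32 [ 0.99  0.46  0.09  0.02 -1.55 -1.52]
t 7.85 pos [0.5233 0.3532 0.019 ] dist 0.2063 ang 27.9 n 7 w 0.0237 F [0.3 0.2 0.3] q [ 1.01  0.61 -0.22  0.2  -1.05 -1.17]
[[-0.7, 0.15, -0.19, 0.93, 0.02, 0.35], [-0.69, 0.16, -0.2, 0.93, 0.02, 0.35], [-0.69, 0.16, -0.21, 0.93, 0.02, 0.35], [-0.68, 0.16, -0.22, 0.93, 0.02, 0.35], [-0.68, 0.16, -0.23, 0.93, 0.02, 0.35], [-0.67, 0.16, -0.25, 0.93, 0.02, 0.35], [-0.67, 0.16, -0.26, 0.93, 0.02, 0.35]]
```

Call:
{"op": "carry_out", "data": {
  "deltas": [
    [-0.5, 0, -0.2, 0, 0, 0],
    [-0.9, 0, -0.3, 0, 0, 0],
    [-0.9, 0, -0.3, 0, 0, 0],
    [-0.7, 0.2, -0.3, 0.9, 0, 0.3],
    [-0.7, 0.2, -0.3, 0.9, 0, 0.3]
  ],
  "hand": 1,
  "newtons": 35
}}

```text
t: 8.35
eef_pos: [0.5018, 0.3479, 0.1744]
ee_rot: [3.137, 1.216, -1.749]
force: [0.4, -0.4, -2.7]
width: 0.0236
```

```bash
python3 go.py .43 .26 .30 140 20; python3 w.py s1 scene
```

```text
ik 1.5e-19 [ 0.92  0.25 -0.02 -0.02 -1.65 -1.62]
t 8.35 pos [0.5018 0.3479 0.1744] dist 0.1693 ang 30.01 n 8 w 0.0236 F [ 0.4 -0.4 -2.7] q [ 1.01  0.46 -0.06  0.13 -1.38 -1.23]
[[-0.26, 0.17, -0.43, 0.88, -0.01, 0.32], [-0.26, 0.15, -0.44, 0.88, -0.01, 0.32], [-0.25, 0.13, -0.44, 0.88, -0.01, 0.32], [-0.25, 0.11, -0.45, 0.88, -0.01, 0.32], [-0.25, 0.09, -0.46, 0.88, -0.01, 0.32], [-0.25, 0.06, -0.46, 0.88, -0.01, 0.32], [-0.25, 0.04, -0.47, 0.88, -0.01, 0.32], [-0.25, 0.02, -0.47, 0.88, -0.01, 0.32]]
```

View pics/s1b.png

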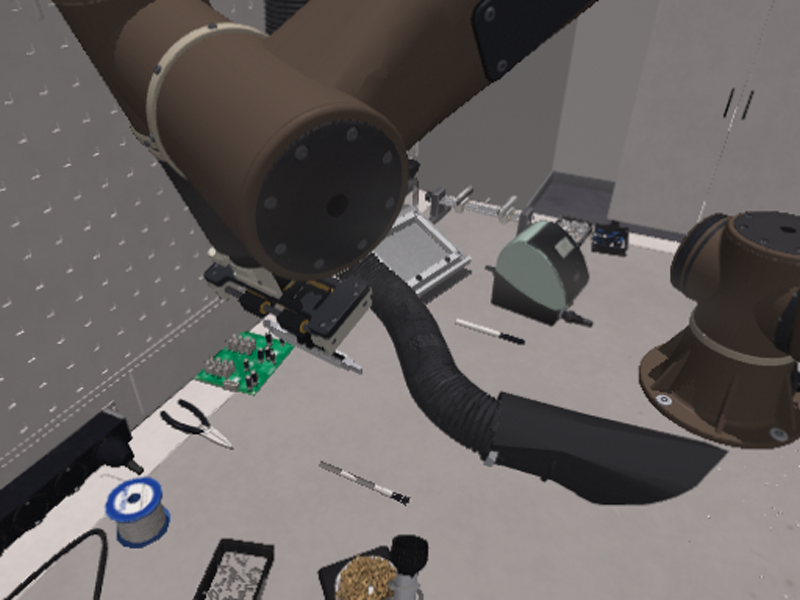

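Call:
{"op": "carry_out", "data": {
  "deltas": [
    [-0.6, 0.2, -0.4, 0.9, 0, 0.3],
    [-0.6, 0.2, -0.4, 0.9, 0, 0.3],
    [-0.6, 0.1, -0.4, 0.9, 0, 0.3],
    [-0.4, 0.1, -0.5, 0.9, 0, 0.3],
    [-0.3, 0.1, -0.5, 0.9, 0, 0.3]
  ]
}}

```text
t: 8.9
eef_pos: [0.4555, 0.3114, 0.305]
ee_rot: [-3.119, 1.219, -2.068]
force: [0.7, 1.0, -1.9]
width: 0.0233
```

```bash
cat > place.py <<'E'
import sys
from frame import *
from scan import bestik
# args: d(1/2) height_above_board [dx_along u, dy across, dyaw deg]
d,h=int(sys.argv[1]),float(sys.argv[2]); e=list(map(float,sys.argv[3:6]))+[0]*3
a,b=(LL,UR) if d==1 else (UL,LR)
X=np.load('rit.npy')
def rulegoal(h,e):
    A,B=np.array(a),np.array(b); u=(A-B)/np.linalg.norm(A-B); u=R.from_euler('z',np.radians(e[2])).as_matrix()@u
    v=np.cross([0,0,1],u); G=np.eye(4);G[:3,:3]=FR@np.c_[u,v,[0,0,1]];G[:3,3]=W((A+B)/2+np.array([0,0,h])+e[0]*u+e[1]*v);return G
M=rulegoal(h,e)@np.linalg.inv(X)
r=bestik(M);print('ik %.1e'%r.cost,np.round(r.x,2),'goal',np.round(M[:3,3],4))
T,s=tool(); D=np.linalg.inv(rulegoal(0,e))@T@X
print('rule in goal frame mm',np.round(D[:3,3]*1e3,2),'rot deg',np.round(np.degrees(R.from_matrix(D[:3,:3]).as_rotvec()),2))
plan(M,show=16)
E
python3 place.py 1 .12
```

```text
ik 2.5e-30 [ 0.43  0.06 -0.63  0.32 -0.92 -1.86] goal [ 0.5051 -0.071   0.1869]
rule in goal frame mm [ 344.07 -139.52  287.88] rot deg [ 14.86 -20.32  37.97]
t 8.9 pos [0.4555 0.3114 0.305 ] dist 0.4033 ang 45.56 n 12 w 0.0233 F [ 0.7  1.  -1.9] q [ 0.98  0.32  0.07  0.03 -1.67 -1.5 ]
[[0.45, -0.48, -0.52, 0.89, -0.31, -0.13], [0.45, -0.51, -0.49, 0.89, -0.31, -0.13], [0.44, -0.54, -0.47, 0.89, -0.31, -0.13], [0.44, -0.56, -0.45, 0.89, -0.31, -0.13], [0.43, -0.58, -0.42, 0.89, -0.31, -0.13], [0.43, -0.6, -0.39, 0.89, -0.31, -0.13], [0.43, -0.62, -0.37, 0.89, -0.31, -0.13], [0.43, -0.64, -0.34, 0.89, -0.31, -0.13], [0.43, -0.66, -0.3, 0.89, -0.31, -0.13], [0.43, -0.67, -0.27, 0.89, -0.31, -0.13], [0.43, -0.68, -0.24, 0.89, -0.31, -0.13], [0.43, -0.69, -0.21, 0.89, -0.31, -0.13]]
```

Call:
{"op": "carry_out", "data": {
  "deltas": [
    [0.2, -0.5, -0.6, 0.9, -0.3, -0.1],
    [0.2, -0.5, -0.6, 0.9, -0.3, -0.1],
    [0.2, -0.5, -0.6, 0.9, -0.3, -0.1],
    [0.2, -0.6, -0.6, 0.9, -0.3, -0.1],
    [0.3, -0.6, -0.5, 0.9, -0.3, -0.1]
  ]
}}

```text
t: 9.4
eef_pos: [0.468, 0.1451, 0.3042]
ee_rot: [-2.591, 1.317, -1.854]
force: [0.7, -0.1, -1.7]
width: 0.0237
```

```bash
python3 place.py 1 .12
```

```text
ik 2.5e-30 [ 0.43  0.06 -0.63  0.32 -0.92 -1.86] goal [ 0.5051 -0.071   0.1869]
rule in goal frame mm [185.66 -88.78 263.83] rot deg [  8.77 -12.17  21.15]
t 9.4 pos [0.468  0.1451 0.3042] dist 0.2486 ang 25.93 n 7 w 0.0237 F [ 0.7 -0.1 -1.7] q [ 0.8   0.11 -0.21  0.12 -1.47 -1.66]
[[0.58, -0.59, -0.31, 0.86, -0.31, -0.16], [0.58, -0.61, -0.29, 0.86, -0.31, -0.16], [0.58, -0.62, -0.26, 0.86, -0.31, -0.16], [0.58, -0.62, -0.24, 0.86, -0.31, -0.16], [0.59, -0.63, -0.22, 0.86, -0.31, -0.16], [0.59, -0.64, -0.19, 0.86, -0.31, -0.16], [0.59, -0.64, -0.16, 0.86, -0.31, -0.16]]
```

Call:
{"op": "carry_out", "data": {
  "deltas": [
    [0.4, -0.6, -0.3, 0.9, -0.3, -0.2],
    [0.5, -0.6, -0.3, 0.9, -0.3, -0.2],
    [0.6, -0.6, -0.3, 0.9, -0.3, -0.2],
    [0.6, -0.6, -0.2, 0.9, -0.3, -0.2],
    [0.6, -0.6, -0.2, 0.9, -0.3, -0.2]
  ]
}}

```text
t: 9.9
eef_pos: [0.4919, -0.0115, 0.2268]
ee_rot: [-1.743, 1.324, -1.317]
force: [-0.5, -0.1, -1.9]
width: 0.0238
```

```bash
python3 place.py 1 .12
```

```text
ik 2.5e-30 [ 0.43  0.06 -0.63  0.32 -0.92 -1.86] goal [ 0.5051 -0.071   0.1869]
rule in goal frame mm [ 49.86 -24.8  167.55] rot deg [ 2.17 -2.13  4.94]
t 9.9 pos [ 0.4919 -0.0115  0.2268] dist 0.0728 ang 5.8 n 2 w 0.0238 F [-0.5 -0.1 -1.9] q [ 0.57  0.03 -0.53  0.27 -1.1  -1.84]
[[0.67, -0.6, -0.13, 0.67, -0.27, -0.04], [0.67, -0.61, -0.12, 0.67, -0.27, -0.04]]
```

Call:
{"op": "carry_out", "data": {
  "deltas": [
    [0.7, -0.6, -0.1, 0.7, -0.3, 0],
    [0.5, -0.5, -0.1, 0.6, -0.2, 0],
    [0, 0, 0, 0, 0, 0],
    [0, 0, 0, 0, 0, 0]
  ]
}}

```text
t: 10.3
eef_pos: [0.4996, -0.0712, 0.1857]
ee_rot: [-1.528, 1.327, -1.197]
force: [-0.1, 0.3, -1.1]
width: 0.0233
```

```bash
python3 place.py 1 .12; python3 w.py w7; python3 w.py s7 scene
```

```text
ik 2.5e-30 [ 0.43  0.06 -0.63  0.32 -0.92 -1.86] goal [ 0.5051 -0.071   0.1869]
rule in goal frame mm [  1.91   5.45 121.09] rot deg [ 0.51 -0.31 -0.41]
t 10.3 pos [ 0.4996 -0.0712  0.1857] dist 0.0057 ang 0.72 n 1 w 0.0233 F [-0.1  0.3 -1.1] q [ 0.43  0.05 -0.63  0.31 -0.93 -1.86]
[[-0.02, -0.05, 0.13, -0.07, -0.13, -0.11]]
```

View pics/w7b.png

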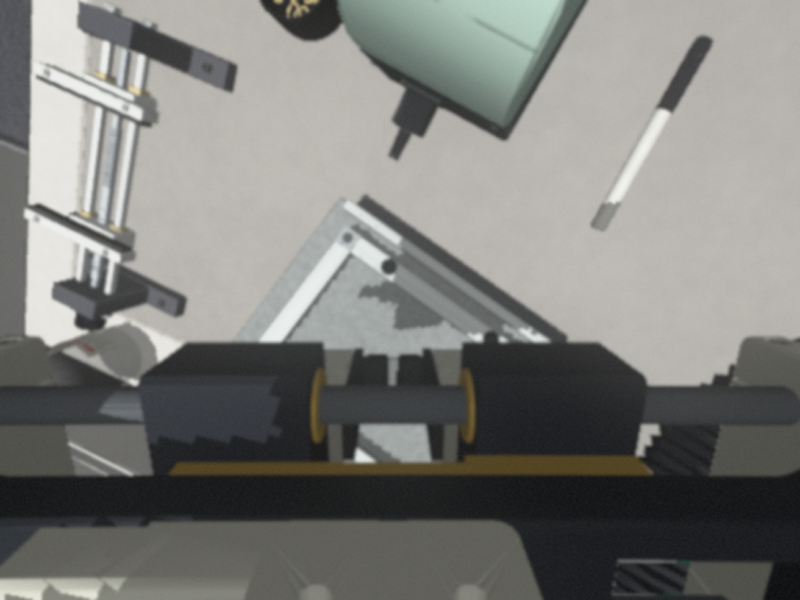

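View pics/s7b.png

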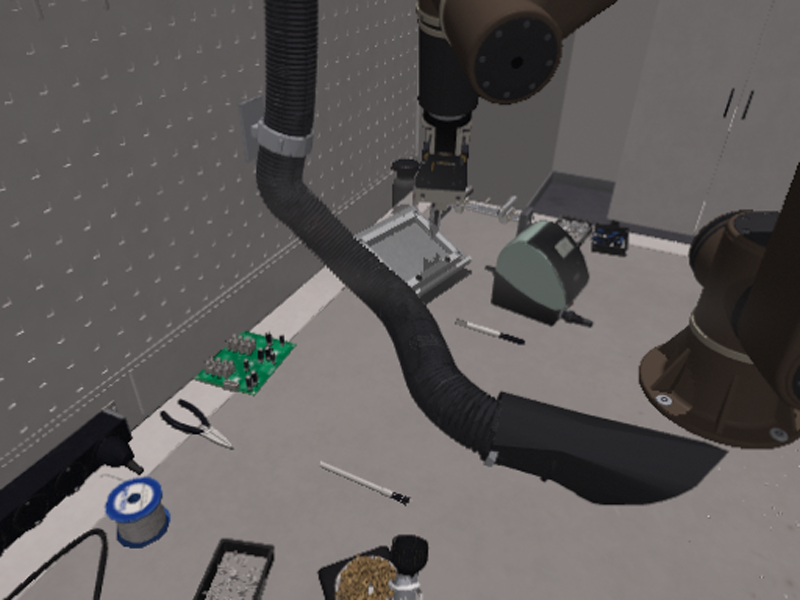

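```bash
python3 - <<'E'
from frame import *
from fr import pinpts
f=load('w7'); print(proj(f,W(pinpts(-.0019)['lr'])),darkc(f,348/1.5625,238/1.5625,3))
E
python3 place.py 1 .03
```

```text
[222.13343279 151.76703398] (np.float64(222.09964412811388), np.float64(151.67259786476868))
ik 1.0e-18 [ 0.37  0.21 -0.68  0.39 -0.7  -1.91] goal [ 0.542  -0.0802  0.1053]
rule in goal frame mm [  2.49   4.66 121.36] rot deg [ 0.46 -0.34 -0.36]
t 10.4 pos [ 0.4999 -0.0704  0.186 ] dist 0.0915 ang 0.68 n 3 w 0.024 F [ 0.4  0.9 -1.6] q [ 0.43  0.05 -0.63  0.31 -0.93 -1.86]
[[0.7, -0.02, 0.3, -0.02, -0.04, -0.04], [0.7, -0.02, 0.3, -0.02, -0.04, -0.04], [0.7, -0.02, 0.29, -0.02, -0.04, -0.04]]
```

Call:
{"op": "carry_out", "data": {
  "deltas": [
    [0.7, 0, 0.3, 0, 0, 0],
    [0.7, 0, 0.3, 0, -0.1, -0.1],
    [0.7, -0.1, 0.3, 0, 0, 0],
    [0, 0, 0, 0, 0, 0]
  ]
}}

```text
t: 10.8
eef_pos: [0.5487, -0.076, 0.1076]
ee_rot: [-1.462, 1.32, -1.122]
force: [-0.9, -0.1, -1.7]
width: 0.0232
```

```bash
python3 place.py 1 .02
```

```text
ik 3.3e-31 [ 0.36  0.23 -0.69  0.41 -0.68 -1.92] goal [ 0.5461 -0.0813  0.0963]
rule in goal frame mm [ 1.22 -8.32 29.77] rot deg [-0.57 -0.09  0.06]
t 10.8 pos [ 0.5487 -0.076   0.1076] dist 0.0127 ang 0.58 n 1 w 0.0232 F [-0.9 -0.1 -1.7] q [ 0.37  0.21 -0.68  0.39 -0.7  -1.91]
[[0.3, -0.03, -0.11, 0.02, 0.14, -0.02]]
```

Call:
{"op": "carry_out", "data": {
  "deltas": [
    [0.25, 0, -0.15, 0, 0.1, 0],
    [0, 0, -0.05, 0, 0, 0]
  ]
}}

```text
t: 11.0
eef_pos: [0.5427, -0.0798, 0.0977]
ee_rot: [-1.49, 1.32, -1.149]
force: [-1.1, -0.6, -2.1]
width: 0.0236
```

```bash
python3 place.py 1 .01; python3 -c "
from h import *
for i in range(3): cams.grab_frame('top');s=arm.get_state();print(s['eef_pos'],s['ee_rot'],s['q'])"
```

```text
ik 7.5e-28 [ 0.36  0.25 -0.69  0.42 -0.66 -1.92] goal [ 0.5502 -0.0823  0.0872]
rule in goal frame mm [ 2.14  1.77 22.88] rot deg [-0.18 -0.11  0.18]
t 11.0 pos [ 0.5427 -0.0798  0.0977] dist 0.0132 ang 0.28 n 1 w 0.0236 F [-1.1 -0.6 -2.1] q [ 0.37  0.22 -0.7   0.4  -0.68 -1.92]
[[0.29, -0.05, 0.15, 0.05, 0.05, -0.01]]
[ 0.54325261 -0.07958666  0.09873108] [-1.48326079  1.31955249 -1.14188451] [ 0.36884563  0.21741776 -0.69754393  0.40501329 -0.6812953  -1.91778119]
[ 0.54381345 -0.07940767  0.09930062] [-1.47827421  1.3193865  -1.13682008] [ 0.36882005  0.21683991 -0.69675644  0.40511522 -0.68136801 -1.91757796]
[ 0.54415554 -0.07934693  0.09958133] [-1.47520625  1.31933357 -1.13396928] [ 0.36867678  0.21661183 -0.69627755  0.40514868 -0.68130975 -1.9175965 ]
```

```bash
sed -i "s/^T,s=tool(); D=/for _ in range(2): cams.grab_frame('top')\nT,s=tool(); D=/" place.py; python3 place.py 1 .016
```

```text
ik 2.9e-30 [ 0.36  0.24 -0.69  0.41 -0.67 -1.92] goal [ 0.5477 -0.0817  0.0927]
rule in goal frame mm [ 1.53 -0.55 24.  ] rot deg [-0.42 -0.09  0.15]
t 11.25 pos [ 0.5444 -0.0794  0.0996] dist 0.0081 ang 0.46 n 1 w 0.0238 F [ 0.1 -0.3 -1.4] q [ 0.37  0.22 -0.7   0.41 -0.68 -1.92]
[[0.19, -0.04, 0.06, 0.04, 0.11, -0.01]]
```

Call:
{"op": "carry_out", "data": {
  "deltas": [
    [0.2, -0.04, 0.06, 0.04, 0.1, 0]
  ]
}}

```text
t: 11.35
eef_pos: [0.5486, -0.0814, 0.0936]
ee_rot: [-1.487, 1.32, -1.149]
force: [-0.2, 0.5, -2.0]
width: 0.0238
```

```bash
python3 place.py 1 .006
```

```text
ik 3.8e-27 [ 0.35  0.26 -0.7   0.42 -0.65 -1.93] goal [ 0.5518 -0.0827  0.0836]
rule in goal frame mm [-0.17 -0.21 15.15] rot deg [-0.01 -0.03 -0.02]
t 11.45 pos [ 0.5483 -0.0819  0.092 ] dist 0.0092 ang 0.04 n 1 w 0.0231 F [-0.3 -0.1 -1.9] q [ 0.36  0.24 -0.69  0.41 -0.67 -1.92]
[[0.22, 0.0, 0.07, 0.0, 0.0, -0.01]]
```

Call:
{"op": "carry_out", "data": {
  "deltas": [
    [0.22, 0, 0.07, 0, 0, 0]
  ]
}}

```text
t: 11.55
eef_pos: [0.5525, -0.0828, 0.084]
ee_rot: [-1.492, 1.32, -1.155]
force: [0.2, 0.3, -1.1]
width: 0.0235
```

```bash
python3 place.py 1 .001
```

```text
ik 3.9e-26 [ 0.35  0.26 -0.7   0.43 -0.64 -1.93] goal [ 0.5539 -0.0832  0.0791]
rule in goal frame mm [-0.04  0.89  4.84] rot deg [ 0.08 -0.04 -0.02]
t 11.65 pos [ 0.5516 -0.0832  0.0823] dist 0.0039 ang 0.09 n 1 w 0.0233 F [-0.2 -0.4 -2.1] q [ 0.35  0.25 -0.7   0.42 -0.65 -1.93]
[[0.08, 0.0, 0.05, 0.0, -0.02, -0.01]]
```

Call:
{"op": "carry_out", "data": {
  "deltas": [
    [0.08, 0, 0.05, 0, 0, 0]
  ]
}}

```text
t: 11.75
eef_pos: [0.5538, -0.0835, 0.0789]
ee_rot: [-1.506, 1.32, -1.169]
force: [-0.4, 0.2, -2.3]
width: 0.0233
```

```bash
python3 place.py 1 0
```

```text
ik 1.0e-25 [ 0.35  0.27 -0.7   0.43 -0.64 -1.93] goal [ 0.5543 -0.0833  0.0782]
rule in goal frame mm [-0.    0.52  0.55] rot deg [ 0.14 -0.04 -0.01]
t 11.85 pos [ 0.5537 -0.0835  0.0785] dist 0.0007 ang 0.15 n 1 w 0.0233 F [-1.3 -0.8 -2. ] q [ 0.35  0.26 -0.7   0.43 -0.64 -1.93]
[[0.01, 0.0, 0.02, 0.0, -0.04, -0.01]]
```

Call:
{"op": "carry_out", "data": {
  "deltas": [
    [0.03, 0, 0.02, 0, 0, 0]
  ]
}}

```text
t: 11.95
eef_pos: [0.5546, -0.0835, 0.0773]
ee_rot: [-1.509, 1.32, -1.172]
force: [-0.4, 0.4, -1.3]
width: 0.0233
```

```bash
python3 place.py 1 0
```

```text
ik 1.0e-25 [ 0.35  0.27 -0.7   0.43 -0.64 -1.93] goal [ 0.5543 -0.0833  0.0782]
rule in goal frame mm [-0.06  0.1  -0.86] rot deg [ 0.15 -0.03 -0.01]
t 12.05 pos [ 0.5546 -0.0835  0.0774] dist 0.0009 ang 0.15 n 1 w 0.0235 F [ 0.9 -0.6 -1.6] q [ 0.35  0.27 -0.7   0.43 -0.64 -1.93]
[[-0.02, 0.0, -0.01, 0.0, -0.04, -0.01]]
```

Call:
{"op": "carry_out", "data": {
  "deltas": [
    [0.03, 0, 0.01, 0, 0, 0]
  ]
}}

```text
t: 12.15
eef_pos: [0.5549, -0.0836, 0.077]
ee_rot: [-1.51, 1.32, -1.173]
force: [-17.5, 13.1, 24.4]
width: 0.0234
```

```bash
python3 place.py 1 0
```

```text
ik 1.0e-25 [ 0.35  0.27 -0.7   0.43 -0.64 -1.93] goal [ 0.5543 -0.0833  0.0782]
rule in goal frame mm [-0.07  0.06 -1.28] rot deg [ 0.14 -0.01 -0.  ]
t 12.25 pos [ 0.5548 -0.0835  0.077 ] dist 0.0013 ang 0.14 n 1 w 0.0236 F [-8.1  4.2  8.2] q [ 0.35  0.27 -0.7   0.43 -0.64 -1.93]
[[-0.03, 0.0, -0.01, 0.0, -0.03, 0.0]]
```

Call:
{"op": "carry_out", "data": {
  "deltas": [
    [0, 0, 0, 0, 0, 0],
    [0, 0, 0, 0, 0, 0],
    [0, 0, 0, 0, 0, 0],
    [0, 0, 0, 0, 0, 0],
    [0, 0, 0, 0, 0, 0]
  ],
  "hand": 0.25
}}

```text
t: 12.75
eef_pos: [0.5559, -0.0833, 0.0782]
ee_rot: [-1.499, 1.319, -1.161]
force: [-0.2, -0.7, 0.0]
width: 0.058
```

Call:
{"op": "carry_out", "data": {
  "deltas": [
    [0, 0, 0, 0, 0, 0],
    [0, 0, 0, 0, 0, 0],
    [0, 0, 0, 0, 0, 0]
  ]
}}

```text
t: 13.05
eef_pos: [0.5562, -0.0832, 0.0782]
ee_rot: [-1.497, 1.319, -1.16]
force: [0.3, -0.1, 0.3]
width: 0.0655
```

```bash
python3 place.py 1 0; python3 w.py w8
```

```text
ik 1.0e-25 [ 0.35  0.27 -0.7   0.43 -0.64 -1.93] goal [ 0.5543 -0.0833  0.0782]
rule in goal frame mm [-0.51 -1.66 -0.66] rot deg [-0.04  0.01  0.01]
t 13.15 pos [ 0.5561 -0.0832  0.0782] dist 0.0018 ang 0.04 n 1 w 0.0658 F [-0.9  0.2 -0. ] q [ 0.35  0.27 -0.7   0.43 -0.64 -1.93]
[[0.0, 0.01, -0.04, 0.0, 0.01, 0.0]]
```

View pics/w8b.png

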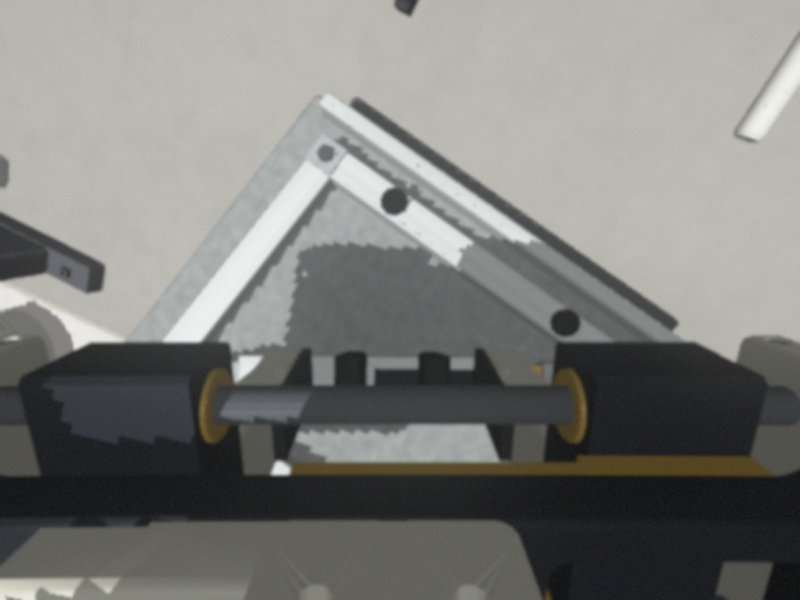

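Call:
{"op": "carry_out", "data": {
  "deltas": [
    [-0.6, 0, 0, 0, 0, 0],
    [-0.9, 0, 0, 0, 0, 0],
    [-0.9, 0, 0.1, 0, 0, 0],
    [-0.9, 0, 0.1, 0, 0, 0]
  ]
}}

```text
t: 13.6
eef_pos: [0.5462, -0.0516, 0.2043]
ee_rot: [-1.55, 1.321, -1.213]
force: [1.2, 1.1, 0.2]
width: 0.0658
```

```bash
python3 -c "
from h import *
for i in range(3): cams.grab_frame('top')"; python3 w.py w9;python3 -c "
from h import *
print(arm.get_state()['t'])
a=load('w9')['pixels'][40:225,90:370,::-1]; cv2.imwrite('pics/c9.png',cv2.resize(a,None,fx=2.8,fy=2.8,interpolation=cv2.INTER_CUBIC))"
```

```text
13.8
```

View pics/c9.png

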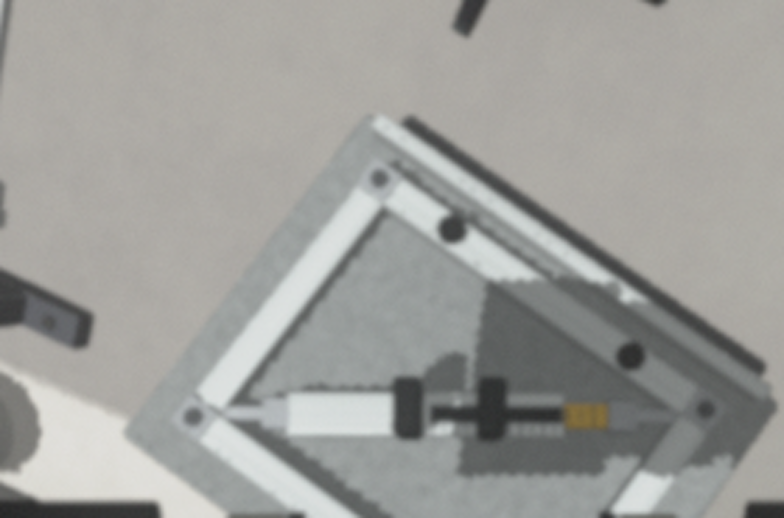

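```bash
cat > meas.py <<'E'
import sys
from frame import *
fn=sys.argv[1]; f=load(fn); d=int(sys.argv[2])
a,b=(LL,UR) if d==1 else (UL,LR)
A,B=np.array(a),np.array(b);u=(A-B)/np.linalg.norm(A-B)
g=cv2.GaussianBlur(cv2.cvtColor(f['pixels'],cv2.COLOR_RGB2GRAY),(0,0),.6).astype(np.float32)
def prof(h,off,s0,s1,step=.0002):
    """grey profile along rule line, at height h and lateral offset"""
    v=np.cross([0,0,1],u); s=np.arange(s0,s1,step); m=(A+B)/2
    uv=np.array([proj(f,W(m+u*x+v*off+[0,0,h])) for x in s],np.float32)
    return s,cv2.remap(g,uv[:,0][None],uv[:,1][None],cv2.INTER_CUBIC)[0]
for off in (-.006,-.003,0,.003,.006):
    s,p=prof(.040,off,-.045,.045)
    dp=np.gradient(p); c=s.size//2
    # outer edges: strongest negative gradient left, positive right
    L=s[:c][np.argmin(dp[:c])]; Rr=s[c:][np.argmax(dp[c:])]
    print('off',off,'outer edges mm',L*1e3,Rr*1e3,'over posts',(Rr-L)*1e3,'slide',(Rr-L)*1e3-24)
for off in (-.001,0,.001):
  s,p=prof(.005,off,-.105,-.07,.001); print(np.round(p).astype(int).tolist())
  s,p=prof(.005,off,.07,.105,.001); print(np.round(p).astype(int).tolist())
E
python3 meas.py w9 1
python3 - <<'E'
from frame import *
f=load('w9'); g=lambda x,y:(90+x/2.8,40+y/2.8)
for off,(x,y) in dict(L=(212,413),R=(690,411)).items(): 
    p=onplane(f,*g(x,y),W([0,0,.005]),FR[:,2]); print(off,np.round(FR.T@(p-FO),4))
print('corners',LL,UR)
from fr import pinpts
for k in ('lr','ll','ur'): print(k,proj(f,W(pinpts(-.0019)[k])),end=' ')
print([darkc(f,*g(x,y),3) for x,y in((379,178),(705,409),(193,416))])
E
```

```text
off -0.006 outer edges mm -20.800000000000146 41.79999999999948 over posts 62.599999999999625 slide 38.599999999999625
off -0.003 outer edges mm -20.800000000000146 40.99999999999948 over posts 61.79999999999963 slide 37.79999999999963
off 0 outer edges mm -20.800000000000146 20.3999999999996 over posts 41.19999999999975 slide 17.199999999999747
off 0.003 outer edges mm -20.800000000000146 20.3999999999996 over posts 41.19999999999975 slide 17.199999999999747
off 0.006 outer edges mm -20.800000000000146 20.3999999999996 over posts 41.19999999999975 slide 17.199999999999747
[104, 111, 128, 151, 168, 176, 180, 182, 184, 184, 182, 178, 175, 172, 169, 168, 170, 171, 171, 171, 170, 170, 170, 169, 169, 170, 173, 177, 180, 183, 183, 184, 185, 184, 185]
[109, 108, 108, 108, 108, 108, 108, 109, 109, 110, 110, 110, 110, 109, 109, 109, 108, 108, 108, 109, 110, 108, 106, 107, 109, 113, 115, 115, 112, 111, 108, 105, 101, 95, 89]
[105, 112, 129, 152, 168, 176, 177, 176, 172, 169, 169, 171, 174, 179, 182, 185, 186, 186, 185, 185, 184, 184, 183, 182, 182, 182, 182, 182, 184, 183, 184, 184, 184, 184,
[... 220 characters left out ...]
164, 162, 164, 171, 177, 182, 187, 190, 190, 190, 189, 188, 187, 186, 186, 186, 184, 184, 185, 184, 184, 183, 183, 183, 183, 184, 185]
[108, 108, 108, 108, 108, 107, 106, 107, 108, 107, 107, 107, 106, 106, 106, 105, 105, 105, 104, 104, 104, 105, 107, 108, 110, 111, 113, 110, 109, 108, 106, 101, 93, 83, 75]
L [ 0.0572 -0.0804  0.005 ]
R [-0.0596  0.0794  0.005 ]
corners [-0.055, 0.075, 0] [0.055, -0.07669999999999999, 0]
lr [225.03850912 103.44730726] ll [341.52480951 185.68922275] ur [158.69252929 188.38650516] [(np.float64(225.1496062992126), np.float64(103.36614173228347)), (np.float64(341.5483870967742), np.float64(185.88709677419354)), (np.float64(158.69545454545454), np.float64(188.4))]
```

```bash
python3 place.py 1 .04 | tail -3
```

```text
rule in goal frame mm [  0.39 -47.41 119.11] rot deg [ 0.75 -0.07  0.03]
t 13.9 pos [ 0.5461 -0.0521  0.2024] dist 0.0924 ang 0.76 n 3 w 0.0659 F [ 0.2  0.2 -0. ] q [ 0.43  0.12 -0.51  0.3  -0.98 -1.84]
[[0.76, 0.0, -0.14, 0.0, -0.06, 0.0], [0.76, 0.0, -0.15, 0.0, -0.06, 0.0], [0.76, 0.0, -0.15, 0.0, -0.06, 0.0]]
```

Call:
{"op": "carry_out", "data": {
  "deltas": [
    [0.7, 0, -0.2, 0, -0.1, 0],
    [0.8, 0, -0.2, 0, -0.1, 0],
    [0.8, 0, -0.2, 0, 0, 0]
  ]
}}

```text
t: 14.2
eef_pos: [0.5337, -0.0809, 0.1116]
ee_rot: [-1.478, 1.32, -1.139]
force: [0.5, 0.1, -0.2]
width: 0.0657
```

```bash
python3 place.py 1 .02 | tail -3
```

```text
rule in goal frame mm [ 0.74 10.41 37.61] rot deg [ 0.23 -0.09  0.05]
t 14.3 pos [ 0.5298 -0.0828  0.1085] dist 0.0205 ang 0.26 n 1 w 0.0655 F [-0.6 -0.3 -0.2] q [ 0.37  0.19 -0.7   0.39 -0.71 -1.91]
[[0.33, -0.02, 0.39, 0.02, -0.06, -0.02]]
```

Call:
{"op": "carry_out", "data": {
  "deltas": [
    [0.3, 0, 0.36, 0, -0.05, 0]
  ]
}}

```text
t: 14.4
eef_pos: [0.5443, -0.0813, 0.098]
ee_rot: [-1.505, 1.32, -1.167]
force: [0.6, -0.3, 0.6]
width: 0.0658
```

```bash
python3 place.py 1 -0.003 | tail -3
```

```text
rule in goal frame mm [ 0.67  0.77 20.55] rot deg [ 0.17 -0.08  0.09]
t 14.5 pos [ 0.5451 -0.0809  0.0964] dist 0.0236 ang 0.2 n 1 w 0.0658 F [ 0.3 -0.5 -0.6] q [ 0.37  0.23 -0.69  0.4  -0.69 -1.91]
[[0.55, -0.02, 0.22, 0.03, -0.04, -0.01]]
```

Call:
{"op": "carry_out", "data": {
  "deltas": [
    [0.5, 0, 0.2, 0, 0, 0]
  ]
}}

```text
t: 14.6
eef_pos: [0.556, -0.0823, 0.0795]
ee_rot: [-1.499, 1.319, -1.16]
force: [0.0, 0.8, -0.0]
width: 0.0656
```

```bash
python3 place.py 1 -0.003 | tail -3
```

```text
rule in goal frame mm [ 0.71  0.31 -1.66] rot deg [ 0.29 -0.07  0.11]
t 14.7 pos [ 0.5546 -0.083   0.0764] dist 0.0015 ang 0.31 n 1 w 0.0658 F [-0.5 -0.7 -0.1] q [ 0.35  0.27 -0.7   0.43 -0.64 -1.93]
[[0.03, -0.02, 0.02, 0.03, -0.07, -0.01]]
```

Call:
{"op": "carry_out", "data": {
  "deltas": [
    [0.02, -0.01, 0.01, 0, 0, 0],
    [0, 0, 0, 0, 0, 0],
    [0, 0, 0, 0, 0, 0],
    [0, 0, 0, 0, 0, 0],
    [0, 0, 0, 0, 0, 0]
  ],
  "hand": 1,
  "newtons": 35
}}

```text
t: 15.2
eef_pos: [0.5554, -0.083, 0.0796]
ee_rot: [-1.511, 1.319, -1.173]
force: [-0.2, -0.1, -1.9]
width: 0.0316
```

Call:
{"op": "carry_out", "data": {
  "deltas": [
    [0, 0, 0, 0, 0, 0],
    [0, 0, 0, 0, 0, 0],
    [0, 0, 0, 0, 0, 0]
  ]
}}

```text
t: 15.5
eef_pos: [0.5549, -0.0831, 0.0796]
ee_rot: [-1.512, 1.32, -1.174]
force: [-0.1, -0.3, -2.5]
width: 0.0234
```

```bash
python3 place.py 1 0.03 | tail -3; python3 - <<'E'
from frame import *
T,s=tool();y=T[:3,1];n=FR[:,2]
m=(np.array(LL)+UR)/2; u=FR@(np.array(LL)-UR);u/=np.linalg.norm(u); p=W(m+np.array([0,0,-.0012])); p=p+u*((T[:3,3]-p)@y)/(u@y)
z=n-y*(n@y);z/=np.linalg.norm(z);Rr=np.eye(4);Rr[:3,:3]=np.c_[y,np.cross(z,y),z];Rr[:3,3]=p
X=np.linalg.inv(T)@Rr;np.save('rit2.npy',X);print(np.round(X,4));print('tool y in board',FR.T@y,'u',FR.T@u)
E
```

```text
rule in goal frame mm [-0.3  -1.07  1.1 ] rot deg [ 0.16 -0.02  0.08]
t 15.6 pos [ 0.5549 -0.0831  0.0796] dist 0.0289 ang 0.18 n 1 w 0.0236 F [-0.   0.4 -1.8] q [ 0.35  0.26 -0.69  0.43 -0.64 -1.93]
[[-0.67, 0.01, -0.27, 0.02, -0.04, 0.0]]
[[-0.      0.3387 -0.9409  0.0187]
 [ 1.     -0.     -0.     -0.    ]
 [ 0.     -0.9409 -0.3387  0.0109]
 [ 0.      0.      0.      1.    ]]
tool y in board [-5.88186712e-01  8.08725101e-01  3.20527324e-04] u [-5.87028785e-01  8.09566060e-01  2.81681493e-17]
```

```bash
sed -i "s/rit.npy/rit2.npy/" place.py; python3 place.py 1 0.08 | tail -3; python3 - <<'E'
import sys; sys.argv=['x','1','0']
from frame import *
from scan import bestik
X=np.load('rit2.npy')
for ang in (0,-18,-36,-54,-72.5):
    u=R.from_euler('z',np.radians(ang)).as_matrix()@np.array([-.587,.81,0]);G=np.eye(4);G[:3,:3]=FR@np.c_[u,np.cross([0,0,1],u),[0,0,1]];G[:3,3]=W([0,0,.08])
    r=bestik(G@np.linalg.inv(X));print(ang,'%.1e'%r.cost,np.round(r.x,2))
E
```

```text
rule in goal frame mm [-0.31 -0.06 -1.23] rot deg [-0.   -0.02  0.08]
t 15.7 pos [ 0.555  -0.0831  0.0796] dist 0.0812 ang 0.08 n 3 w 0.0235 F [-0.3 -0.1 -2. ] q [ 0.35  0.26 -0.69  0.43 -0.64 -1.93]
[[-0.64, 0.0, -0.23, 0.01, 0.0, 0.0], [-0.64, 0.0, -0.23, 0.01, 0.0, 0.0], [-0.64, 0.0, -0.23, 0.01, 0.0, 0.0]]
0 6.2e-29 [ 0.41  0.12 -0.65  0.34 -0.83 -1.88]
-18 1.4e-31 [ 0.34  0.13 -0.57  0.19 -0.85 -1.99]
-36 2.3e-20 [ 0.27  0.12 -0.52  0.06 -0.85 -2.13]
-54 3.3e-23 [ 0.2   0.11 -0.49 -0.07 -0.83 -2.27]
-72.5 2.3e-26 [ 0.14  0.09 -0.48 -0.19 -0.79 -2.43]
```

Call:
{"op": "carry_out", "data": {
  "deltas": [
    [-0.6, 0, -0.2, 0, 0, 0],
    [-0.8, 0, -0.3, 0, 0, 0],
    [-0.7, 0, -0.3, 0, 0, 0]
  ]
}}

```text
t: 16.0
eef_pos: [0.5141, -0.0753, 0.1582]
ee_rot: [-1.552, 1.32, -1.213]
force: [0.8, 0.2, -1.3]
width: 0.0232
```

```bash
python3 place.py 2 0.08
```

```text
ik 1.0e-26 [ 0.13  0.09 -0.48 -0.19 -0.79 -2.43] goal [ 0.5227 -0.0699  0.1531]
rule in goal frame mm [-2.62  0.61 89.59] rot deg [ 0.19  0.09 72.61]
t 16.1 pos [ 0.5154 -0.0746  0.161 ] dist 0.0117 ang 72.61 n 19 w 0.0234 F [ 1.3  1.1 -1.8] q [ 0.41  0.1  -0.65  0.33 -0.86 -1.87]
[[0.01, 0.01, 0.01, 0.9, 0.0, 0.32], [0.01, 0.01, 0.01, 0.9, 0.0, 0.32], [0.01, 0.01, 0.01, 0.9, 0.0, 0.32], [0.01, 0.01, 0.01, 0.9, 0.0, 0.32], [0.01, 0.01, 0.01, 0.9, 0.0, 0.32], [0.01, 0.01, 0.01, 0.9, 0.0, 0.32], [0.01, 0.01, 0.01, 0.9, 0.0, 0.32], [0.01, 0.01, 0.01, 0.9, 0.0, 0.32], [0.01, 0.01, 0.01, 0.9, 0.0, 0.32], [0.01, 0.01, 0.01, 0.9, 0.0, 0.32], [0.01, 0.01, 0.01, 0.9, 0.0, 0.32], [0.01, 0.01, 0.01, 0.9, 0.0, 0.32], [0.01, 0.01, 0.01, 0.9, 0.0, 0.32], [0.01, 0.01, 0.0, 0.9, 0.0, 0.32], [0.01, 0.01, 0.0, 0.9, 0.0, 0.32], [0.01, 0.01, 0.0, 0.9, 0.0, 0.32]]
```

Call:
{"op": "carry_out", "data": {
  "deltas": [
    [0, 0, 0, 1.0, 0, 0.36],
    [0, 0, 0, 1.0, 0, 0.36],
    [0, 0, 0, 1.0, 0, 0.36],
    [0, 0, 0, 1.0, 0, 0.36],
    [0, 0, 0, 1.0, 0, 0.36]
  ]
}}

```text
t: 16.6
eef_pos: [0.5148, -0.0738, 0.1599]
ee_rot: [-0.938, 1.443, -0.956]
force: [0.1, -0.7, -2.2]
width: 0.0235
```

Call:
{"op": "carry_out", "data": {
  "deltas": [
    [0, 0, 0, 1.0, 0, 0.36],
    [0, 0, 0, 1.0, 0, 0.36],
    [0, 0, 0, 1.0, 0, 0.36],
    [0, 0, 0, 1.0, 0, 0.36],
    [0, 0, 0, 1.0, 0, 0.36]
  ]
}}

```text
t: 17.1
eef_pos: [0.5141, -0.0745, 0.1564]
ee_rot: [0.611, 1.474, 0.233]
force: [0.3, -0.6, -2.0]
width: 0.0231
```

```bash
python3 place.py 2 0.06 
```

```text
ik 3.5e-28 [ 0.13  0.13 -0.48 -0.2  -0.75 -2.41] goal [ 0.5309 -0.072   0.135 ]
rule in goal frame mm [-6.9   0.55 86.05] rot deg [ 0.35  0.34 28.56]
t 17.2 pos [ 0.514  -0.0749  0.1565] dist 0.0275 ang 28.56 n 8 w 0.0235 F [ 0.  -0.6 -0.9] q [ 0.23  0.11 -0.5   0.   -0.87 -2.18]
[[0.07, 0.02, 0.04, 0.84, -0.01, 0.31], [0.07, 0.02, 0.04, 0.84, -0.01, 0.31], [0.07, 0.03, 0.04, 0.84, -0.01, 0.31], [0.07, 0.03, 0.04, 0.84, -0.01, 0.31], [0.07, 0.03, 0.03, 0.84, -0.01, 0.31], [0.07, 0.03, 0.03, 0.84, -0.01, 0.31], [0.08, 0.03, 0.03, 0.84, -0.01, 0.31], [0.08, 0.03, 0.03, 0.84, -0.01, 0.31]]
```

Call:
{"op": "carry_out", "data": {
  "deltas": [
    [0.1, 0, 0, 1.0, 0, 0.36],
    [0.1, 0, 0, 1.0, 0, 0.36],
    [0.1, 0, 0, 1.0, 0, 0.36],
    [0.1, 0, 0, 1.0, 0, 0.36],
    [0.1, 0, 0, 1.0, 0, 0.36]
  ]
}}

```text
t: 17.7
eef_pos: [0.5162, -0.074, 0.1343]
ee_rot: [1.402, 1.368, 0.679]
force: [-0.2, 0.7, -2.5]
width: 0.0236
```

```bash
python3 place.py 2 0.04 
```

```text
ik 6.5e-30 [ 0.12  0.17 -0.49 -0.21 -0.71 -2.39] goal [ 0.5391 -0.074   0.1169]
rule in goal frame mm [-12.51   7.37  65.04] rot deg [0.34 0.58 7.39]
t 17.8 pos [ 0.5156 -0.0743  0.1339] dist 0.0291 ang 7.42 n 2 w 0.0235 F [-0.   0.1 -2. ] q [ 0.15  0.12 -0.5  -0.14 -0.78 -2.35]
[[0.25, 0.15, 0.21, 0.85, -0.04, 0.38], [0.26, 0.16, 0.2, 0.85, -0.04, 0.38]]
```

Call:
{"op": "carry_out", "data": {
  "deltas": [
    [0.25, 0.15, 0.2, 0.9, 0, 0.4],
    [0.25, 0.15, 0.2, 0.8, 0, 0.4]
  ]
}}

```text
t: 18.0
eef_pos: [0.5389, -0.0739, 0.1181]
ee_rot: [1.534, 1.314, 0.7]
force: [0.7, -1.5, -1.9]
width: 0.023
```

```bash
python3 place.py 2 0.02 
```

```text
ik 7.8e-31 [ 0.11  0.2  -0.48 -0.22 -0.68 -2.37] goal [ 0.5473 -0.0761  0.0988]
rule in goal frame mm [-2.300e-01  1.000e-02  4.035e+01] rot deg [ 0.32 -0.1   0.25]
t 18.1 pos [ 0.5388 -0.0743  0.1172] dist 0.0204 ang 0.42 n 1 w 0.0231 F [-0.2  0.4 -1.8] q [ 0.11  0.17 -0.47 -0.21 -0.73 -2.37]
[[0.48, 0.01, 0.17, 0.07, -0.08, 0.0]]
```

Call:
{"op": "carry_out", "data": {
  "deltas": [
    [0.48, 0, 0.17, 0.06, -0.08, 0]
  ]
}}

```text
t: 18.2
eef_pos: [0.5481, -0.0764, 0.1008]
ee_rot: [1.507, 1.315, 0.672]
force: [1.1, -0.4, -1.5]
width: 0.0234
```

```bash
python3 place.py 2 0.006 
```

```text
ik 1.5e-31 [ 0.11  0.23 -0.48 -0.23 -0.65 -2.35] goal [ 0.553  -0.0775  0.0861]
rule in goal frame mm [-1.51  1.34 18.86] rot deg [0.11 0.14 0.25]
t 18.3 pos [ 0.546  -0.0762  0.0969] dist 0.013 ang 0.3 n 1 w 0.0234 F [-1.1 -0.6 -2.5] q [ 0.11  0.2  -0.48 -0.22 -0.69 -2.36]
[[0.29, 0.04, 0.14, 0.05, -0.03, 0.05]]
```

Call:
{"op": "carry_out", "data": {
  "deltas": [
    [0.08, 0.04, 0.06, 0.05, -0.03, 0.05]
  ]
}}

```text
t: 18.4
eef_pos: [0.549, -0.0764, 0.0947]
ee_rot: [1.519, 1.317, 0.682]
force: [-0.6, -0.2, -1.0]
width: 0.0233
```

```bash
python3 place.py 2 0.004 
```

```text
ik 7.6e-31 [ 0.11  0.24 -0.48 -0.23 -0.65 -2.35] goal [ 0.5538 -0.0778  0.0843]
rule in goal frame mm [ 0.17  0.22 15.22] rot deg [0.   0.02 0.09]
t 18.5 pos [ 0.5492 -0.0763  0.0944] dist 0.0112 ang 0.1 n 1 w 0.0235 F [-0.9 -0.3 -1.7] q [ 0.11  0.21 -0.48 -0.22 -0.68 -2.36]
[[0.26, 0.0, 0.1, 0.02, 0.0, 0.01]]
```

Call:
{"op": "carry_out", "data": {
  "deltas": [
    [0.26, 0, 0.1, 0.02, 0, 0]
  ]
}}

```text
t: 18.6
eef_pos: [0.5548, -0.0775, 0.086]
ee_rot: [1.513, 1.315, 0.675]
force: [0.8, -0.5, -3.1]
width: 0.0238
```

```bash
python3 place.py 2 -0.001 
```

```text
ik 2.7e-31 [ 0.1   0.24 -0.48 -0.23 -0.64 -2.34] goal [ 0.5559 -0.0783  0.0797]
rule in goal frame mm [-0.06  0.3   3.37] rot deg [0.03 0.08 0.04]
t 18.7 pos [ 0.5539 -0.0776  0.0836] dist 0.0044 ang 0.1 n 1 w 0.0235 F [-0.9 -0.7 -2.6] q [ 0.1   0.23 -0.48 -0.23 -0.66 -2.35]
[[0.1, 0.0, 0.04, 0.0, -0.01, 0.02]]
```

Inside the frame with no contact; lower to touch.

Call:
{"op": "carry_out", "data": {
  "deltas": [
    [0.09, 0, 0.04, 0, 0, 0]
  ]
}}

```text
t: 18.8
eef_pos: [0.5558, -0.0783, 0.0803]
ee_rot: [1.522, 1.317, 0.683]
force: [-0.4, 0.1, -1.5]
width: 0.0233
```

```bash
python3 place.py 2 -0.001 
```

```text
ik 2.7e-31 [ 0.1   0.24 -0.48 -0.23 -0.64 -2.34] goal [ 0.5559 -0.0783  0.0797]
rule in goal frame mm [-0.35  0.2  -0.98] rot deg [0.06 0.11 0.05]
t 18.9 pos [ 0.5556 -0.0783  0.0796] dist 0.0004 ang 0.14 n 1 w 0.0236 F [-0.4 -0.1 -1.2] q [ 0.1   0.24 -0.47 -0.23 -0.65 -2.35]
[[0.0, 0.01, 0.0, 0.0, -0.01, 0.03]]
```

Call:
{"op": "carry_out", "data": {
  "deltas": [
    [0.03, 0, 0.01, 0, 0, 0]
  ]
}}

```text
t: 19.0
eef_pos: [0.5561, -0.0785, 0.0785]
ee_rot: [1.525, 1.318, 0.685]
force: [-0.4, 0.8, -0.2]
width: 0.0235
```

```bash
python3 place.py 2 -0.001 
```

```text
ik 2.7e-31 [ 0.1   0.24 -0.48 -0.23 -0.64 -2.34] goal [ 0.5559 -0.0783  0.0797]
rule in goal frame mm [-0.3   0.11 -2.2 ] rot deg [0.05 0.11 0.05]
t 19.1 pos [ 0.5561 -0.0785  0.0786] dist 0.0012 ang 0.13 n 1 w 0.0235 F [ 0.1 -0.1 -0.2] q [ 0.1   0.24 -0.47 -0.23 -0.65 -2.34]
[[-0.03, 0.01, -0.01, 0.0, -0.01, 0.03]]
```

Call:
{"op": "carry_out", "data": {
  "deltas": [
    [0.01, 0, 0, 0, 0, 0],
    [0, 0, 0, 0, 0, 0],
    [0, 0, 0, 0, 0, 0],
    [0, 0, 0, 0, 0, 0],
    [0, 0, 0, 0, 0, 0]
  ],
  "hand": 0.25
}}

```text
t: 19.6
eef_pos: [0.5573, -0.0785, 0.0794]
ee_rot: [1.517, 1.316, 0.678]
force: [0.9, 0.8, -1.4]
width: 0.0578
```

Call:
{"op": "carry_out", "data": {
  "deltas": [
    [0, 0, 0, 0, 0, 0],
    [0, 0, 0, 0, 0, 0],
    [0, 0, 0, 0, 0, 0]
  ]
}}

```text
t: 19.9
eef_pos: [0.5575, -0.0785, 0.0796]
ee_rot: [1.516, 1.316, 0.677]
force: [0.4, -0.1, -0.5]
width: 0.0658
```

Call:
{"op": "carry_out", "data": {
  "deltas": [
    [-0.6, 0, 0, 0, 0, 0],
    [-0.9, 0, 0, 0, 0, 0],
    [-0.9, 0, 0.1, 0, 0, 0],
    [-0.9, 0, 0.1, 0, 0, 0]
  ]
}}

```text
t: 20.3
eef_pos: [0.5331, -0.1052, 0.2052]
ee_rot: [1.548, 1.325, 0.708]
force: [1.3, -0.3, -0.2]
width: 0.0655
```

```bash
python3 -c "
from h import *
for i in range(3): cams.grab_frame('top')"; python3 w.py w10;python3 -c "
from h import *
print(arm.get_state()['t'])
a=load('w10')['pixels'][40:225,90:370,::-1]; cv2.imwrite('pics/c10.png',cv2.resize(a,None,fx=2.8,fy=2.8,interpolation=cv2.INTER_CUBIC))"; python3 meas.py w10 2
```

```text
20.5
off -0.006 outer edges mm -19.400000000000155 19.79999999999961 over posts 39.19999999999976 slide 15.199999999999761
off -0.003 outer edges mm -20.400000000000148 42.39999999999948 over posts 62.799999999999635 slide 38.799999999999635
off 0 outer edges mm -19.400000000000155 37.3999999999995 over posts 56.799999999999656 slide 32.799999999999656
off 0.003 outer edges mm -19.400000000000155 38.3999999999995 over posts 57.799999999999656 slide 33.799999999999656
off 0.006 outer edges mm -19.400000000000155 19.79999999999961 over posts 39.19999999999976 slide 15.199999999999761
[124, 122, 124, 129, 137, 146, 152, 159, 170, 181, 189, 190, 185, 182, 186, 196, 204, 202, 195, 192, 193, 195, 196, 196, 197, 197, 197, 196, 195, 194, 193, 193, 194, 194, 195]
[198, 198, 198, 197, 197, 197, 195, 193, 191, 189, 187, 186, 186, 185, 185, 185, 186, 187, 186, 181, 175, 173, 176, 181, 186, 190, 193, 195, 195, 187, 171, 149, 129, 117, 112]
[97, 96, 98, 104, 114, 123, 129, 135, 143, 152, 158, 159, 159, 161, 170, 182, 189, 186, 179, 179, 185, 191, 195, 196, 196, 196, 196, 195, 194, 194, 193, 193, 193, 194, 195]
[198, 198, 198, 198, 198, 199, 201, 202, 202, 202, 201, 200, 199, 198, 198, 198, 199, 200, 200, 195, 186, 175, 168, 166, 169, 177, 185, 191, 193, 186, 171, 151, 130, 118, 113]
[81, 81, 84, 91, 102, 112, 119, 123, 128, 133, 137, 138, 138, 141, 148, 156, 160, 156, 152, 157, 166, 176, 182, 183, 183, 182, 182, 183, 184, 187, 190, 192, 193, 194, 195]
[197, 197, 196, 197, 197, 199, 201, 203, 203, 203, 202, 202, 201, 200, 200, 199, 199, 200, 200, 198, 192, 182, 173, 167, 169, 178, 186, 191, 191, 186, 175, 157, 138, 127, 122]
```

View pics/c10.png

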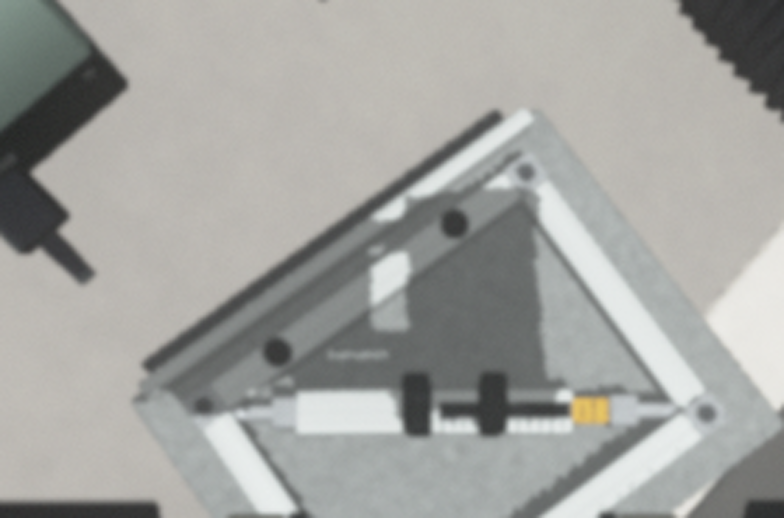

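```bash
cat > m2.py <<'E'
from frame import *
def run(fn,d):
    f=load(fn);a,b=(LL,UR) if d==1 else (UL,LR);A,B=np.array(a),np.array(b);u=(A-B)/np.linalg.norm(A-B);v=np.cross([0,0,1],u);m=(A+B)/2
    g=cv2.cvtColor(f['pixels'],cv2.COLOR_RGB2GRAY).astype(np.float32); out=[]
    for off in np.arange(-.008,.0085,.001):
        s=np.arange(-.032,.032,.0001);uv=np.array([proj(f,W(m+u*x+v*off+[0,0,.04])) for x in s],np.float32)
        p=cv2.remap(g,uv[:,0][None],uv[:,1][None],cv2.INTER_LINEAR)[0]
        dk=p<75; L=s[:320][dk[:320]];Q=s[320:][dk[320:]]
        i=np.where(dk)[0]
        # 50% crossing of outer edge
        th=lambda seg:(seg.max()+seg.min())/2
        iL=i[0]; iR=i[-1]
        tl=(p[max(iL-30,0):iL+30]);tr=p[iR-30:iR+30]
        eL=s[max(iL-30,0)+np.where(tl<th(tl))[0][0]]; eR=s[iR-30+np.where(tr<th(tr))[0][-1]]
        out.append((off*1e3,eL*1e3,eR*1e3,(eR-eL)*1e3-24))
    return np.array(out)
for fn,d in (('w9',1),('w10',2)):
    o=run(fn,d);print(fn,np.round(o[::2],2).tolist(),'median slide',np.median(o[:,3]))
E
python3 m2.py
```

```text
w9 [[-8.0, -20.6, 20.9, 17.5], [-6.0, -20.6, 31.9, 28.5], [-4.0, -20.4, 31.9, 28.3], [-2.0, -20.4, 31.1, 27.5], [0.0, -20.4, 20.7, 17.1], [2.0, -20.5, 20.7, 17.2], [4.0, -20.6, 20.8, 17.4], [6.0, -21.0, 21.0, 18.0], [8.0, -20.7, 20.9, 17.6]] median slide 17.600000000001188
w10 [[-8.0, -18.8, 19.1, 13.9], [-6.0, -19.2, 19.3, 14.5], [-4.0, -19.4, 31.9, 27.3], [-2.0, -19.4, 30.3, 25.7], [0.0, -19.3, 19.6, 14.9], [2.0, -19.1, 19.3, 14.4], [4.0, -19.2, 19.3, 14.5], [6.0, -19.3, 19.5, 14.8], [8.0, -19.2, 19.3, 14.5]] median slide 14.700000000001111
```

```bash
python3 w.py s10 scene; python3 - <<'E'
from frame import *
from fr import *
f=load('w10');g=lambda x,y:(90+x/2.8,40+y/2.8)
D=dict(ll=darkc(f,*g(526,172),3),lr=darkc(f,*g(204,405),3),ul=darkc(f,*g(706,412),3))
x,e=fitframe([(f,D)]);print(np.round(x[:5],4),np.degrees(x[3]),np.round(e,1))
a=cv2.imread('pics/s10.png')[110:210,200:320];cv2.imwrite('pics/c11.png',cv2.resize(a,None,fx=6,fy=6,interpolation=cv2.INTER_CUBIC))
a,b=[cv2.imread('pics/%s.png'%n).astype(int) for n in('s7','s10')]
d=np.abs(a-b).max(2)>40; ys,xs=np.where(d[200:]); print('changed px below row200',len(xs), (xs.min(),xs.max(),ys.min()+200,ys.max()+200) if len(xs) else '')
E
```

```text
[ 0.5665 -0.0824  0.0631 -0.2471 -0.002 ] -14.15855464265804 [ 0.  0. -0.  0. -0. -0.]
changed px below row200 298 (np.int64(299), np.int64(511), np.int64(200), np.int64(279))fr.py:5: RuntimeWarning: invalid value encountered in sqrt
  c=np.sqrt(.124**2-rack**2)
```

View pics/c11.png

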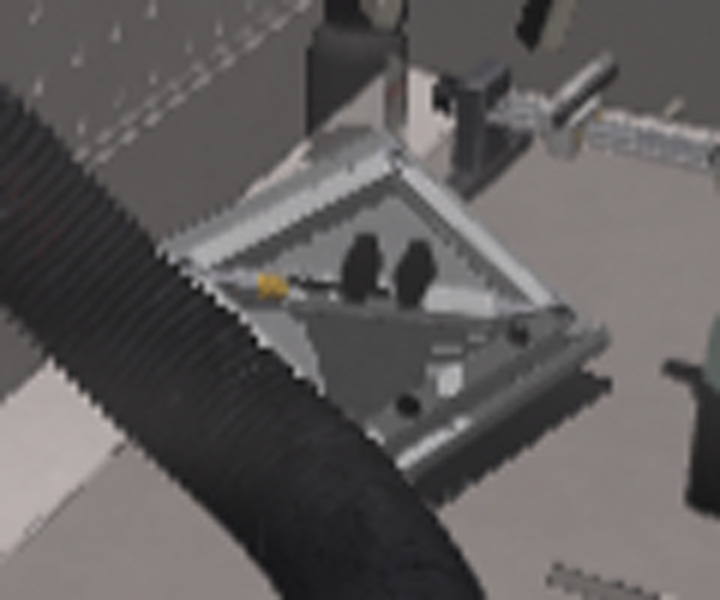

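```bash
python3 -c "
from h import *
print(arm.job_done(), arm.get_state()['t'])"
```

```text
the job is handed in; nothing more can be done
the job is handed in; nothing more can be done
```

The frame is square within your limit: the two diagonals differ by about 2.8 mm. I left the rule on the second one, lower right to upper left, flat on the board and let go. I handed the job in at about 20.6 s.

| Diagonal | Rule extension | Length over the tips |
|---|---|---|
| Lower left to upper right (measured first) | about 17.4 mm | about 185.4 mm |
| Lower right to upper left (measured second) | about 14.6 mm | about 182.6 mm |

- **Which way it leans:** lower left to upper right is slightly longer, so the upper bar sits about 1.8 mm to the right. The rule is therefore on the shorter diagonal, which your 4 mm rule allows. I did not move it back.
- **How sure the 2.8 mm is:** an independent estimate from the frame's corner pins gave about 2.7 mm. A cruder edge reading of the same two pictures gave 2.0 mm. All three are under 4 mm.
- **Frame not pushed further:** the upper bar's offset at the pins was −1.9 mm before and −2.0 mm after, the same within the accuracy of the measurement. Touching down pressed the rule on the board with about 33 N for a moment on the first placing, then about 12 N, and there was almost no force on the second.
- **Other things on the bench:** I did not plan any contact with them. In the scene picture, the only changes near the front of the bench were along its right side, which I put down to the arm without checking further. I did not measure the small items one by one.

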